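# Strip the blow-off station at the end of the day

### The arm

A 6-joint arm with a two-finger parallel gripper is mounted at the origin on the work surface. World frame = base frame: x ahead of the robot, y to its left, z up, the work surface at z = 0. Lengths are in m, angles in rad, forces in N, time in s.
With the tool pointing down it reaches from about 0.35 to 0.975 m from the base axis. Payload 4.9 kg.
Tool frame: the origin (TCP) lies at the very end of the fingers, on their centre line; the grasp point (between the pads) lies 19 mm behind it (grasp_offset is the distance from the TCP to the grasp point, in m); x points along the fingers, y is the direction in which the jaws open and shut, and the axes are right-handed (so a half turn about x gives the same grasp; the last joint's range is limited). The gripper opens to 85 mm and grips with 20 to 120 N. Pads are 22 mm wide; open, the fingers measure 114 mm over their backs; the gripper's body (76 mm by 85 mm) begins 54 mm behind the grasp point. The pads swing forward as they close: fully open they stand 13 mm farther back than shut.
Start: joints at [1.141, 0.053, 1.613, -0, 1.476, -0.119], TCP at [0.191, 0.595, 0.231] pointing down, gripper open.
Joint ranges: [-3.01, 3.01], [-1.01, 2.22], [0.06, 2.58], [-1.02, 4.17], [0.09, 2.62], [-3.14, 3.14]. Speed limits (rad/s): [2.57, 2.57, 3.14, 3.14, 3.14, 3.14].

### API

Orientations are given as a rotation vector (axis times angle).
In Python, from station import get_obs, get_image, camera_model, finish_job, grasp_offset gives the robot as it stands.
- The arm moves only by the shell command python3 -m crank 'ROWS' [OPENING] [FORCE]. ROWS is JSON, a list that holds one entry, the list of rows, each a list of 4 numbers: the shift along the world's x, y, z in m, then the turn about the world's z in degrees. In form: [[[dx, dy, dz, turn], ...]]. A call has 1 to 5 rows; each row is the pose to reach, as a shift and turn from the pose commanded when the call began; what a row does not reach only later rows make up. A row lasts 1/12 s, in which the tool goes at most 41.7 mm and 7.16 degrees, less where a joint would pass 70% of its speed; a pose out of reach is approached as far as the arm can. A call with a gripper value outside its range is refused whole. OPENING is the opening, from 0 (shut) to 1 (fully open), set as the call begins (- or left out, the last holds). The fingers move at their own pace and stop on an object; FORCE is the grip in N (left out, the last holds). Time passes only in rows, so rows that repeat a pose let the fingers close. It gives the time, the measured TCP pose, the force and the opening at its end, in the units of the state.
- get_obs(): the state, without advancing time (a new reading comes with each control period).
- get_image(name): name is "scene" or "top" or "wrist"; returns (picture, depth): 480x640x3 uint8, red, green, blue; 480x640 float32, m along the optical axis (not along the pixel's ray), 0 where there is no reading.
- camera_model(name): a dict with "fx", "fy", "cx", "cy" (pixels), "xyz" and "attitude" of the camera in the world. Camera axes: x right, y down, z forward; pixel columns grow to the right and rows downward; lengths in m; the calibration is good to about 2 mm. A picture is of the moment at which its call begins: read the wrist's pose just before it. camera_model takes no time and is no camera call; for the wrist camera it gives the pose at the moment of the call.
- finish_job(): hands the job in, once; it reports no verdict.
The state is a dict: "t": time; "q": joint angles; "dq": joint speeds; "effort": joint torques, N m; "tool_pos": TCP position; "tool_rot": TCP orientation; "contact_force": force on the tool from outside, world axes, zero at the start; "wrist_torque": the same for the moment, N m; "opening": finger opening in m.
Only numpy, scipy, OpenCV 4.12 (cv2) and the standard library are available. Lean on these libraries where they do the work, as an engineer would, in place of code of your own. Each camera call takes 0.05 s, during which the arm holds its last target.

### The job

Strip the chip blow-off station: lift the draw latch's red lever past centre so that its hook drops free and the lock bar springs back, then release every swan-neck tube from the air block by pressing its blue collar down while pulling the tube out, and hang each tube over the steel rail, bridge on the bar with a leg on each side. When the outlets are all empty swing the lever back down past centre so that the latch is shut and the collars are locked again. Hang the ear defenders over the same rail too, crown on the bar and a cup on each side, and leave all of it hanging still, without disturbing the carving blank, the mallet or the oil can.

Things in the scene. Friction and masses are not known exactly. Their poses are not given: they have to be found in the camera images.
- manifold: Fixed grey air block, 56 mm deep (its x), 305 mm long (y), 75 mm high; origin on the bench under it. On top four push-fit outlets at x 0, y -105, -30, 45, 120 mm, numbered 0 to 3, each with a blue release collar; tube0 sits in outlet 0, and so on; some outlets are empty. A draw latch stands at its end, y -190 mm. A yellow lock bar runs along the +x side under the collars.
- latch_grip (a point): Centre of the red grip of the latch lever: 34 mm long (along the lever), 18 mm wide (manifold y), 14 mm thick. Latched, the lever lies level, pointing to manifold -x (towards the robot), with free space under and beside the grip. It swings up and over about point latch_hinge, 62 mm away.
- latch_hinge (a point): Hinge axis of the latch lever, 78 mm above the bench, running along the manifold's y; the lever moves in the manifold's x-z plane.
- latch (a joint): Angle of the latch lever, rad: 0 latched, grows as it is lifted. A spring holds it shut (about 3 N at the grip) up to the centre at 0.6; past that it snaps over to 1.9, a little beyond upright; the hook drops free and the lock bar springs 11 mm back from under the collars. Pushed back below the centre (some 5 N) it snaps shut. While latched the bar blocks all collars from going down.
- rail_mid (a point): Middle of the hanging bar: a fixed level steel bar, 14 mm thick, centre line 150 mm above the bench; 440 mm between two white end posts, which rise 7 mm above its centre line. Axes: y along the bar, x across it, z up. Bare at the start.
- rail: The fixed hanging rail; origin on the bench below the bar's middle, axes as rail_mid.
- ears_crown (a point): Centre of the black crown block of the ear defenders: 64 mm along its x, 24 mm wide along y, 22 mm high; z up. Below it a V-shaped saddle 33 mm long, apex 11 mm and edges 22 mm below this point, which rests on the bar with this point some 19 mm above the bar's centre line. It is the top of a rigid arch in its x-z plane with an orange cup at each end. Stands upright on its cups on the bench at the start; about 0.22 kg.
- ears: The ear defenders: origin between the cup feet, 109 mm below the crown centre, same axes. Cups 26 x 56 x 62 mm (x, y, z) with black pads inside, centred 62 mm either side along x; 84 mm free between the pads; steel arms slope from the crown's ends to the cups. The bar belongs under the crown block, across it, between the cups.
- blank: Bystander, loose: half-carved pale wood block 75 x 110 x 75 mm; origin under its centre.
- mallet: Bystander, loose: round wooden carver's mallet standing on its head, 68 mm in diameter, 172 mm high; origin under it.
- oil: Bystander, loose: steel can 56 mm in diameter, 120 mm high; origin under it.
- tube0: Tube 0 (None if absent): rigid aluminium tube 12 mm thick, bent as an upside-down U, 70 mm between leg axes, 70 g. Origin: on the axis of its spigot leg, the one in the outlet; z up along the leg, x points over the bridge to the free leg. Seated, the origin is 7 mm below the collar's top, 87 mm above the bench.
- tube0_mid (a point): Middle of tube 0's bridge, on its centre line (underside 6 mm lower): 35 mm along x and 45 mm above the origin of tube 0; axes as the tube. Bridge and bends stay within 51 mm above the origin.
- collar0 (a joint): Depth of collar 0, m: a blue disc 44 mm in diameter, 6 mm thick, round the tube, top 94 mm above the bench at rest; 0 up, 0.008 fully down. Its spring returns it (4 N at the top, 9 N at the bottom; sluggish, 30 to 50 mm/s). The outlet's jaws hold a groove in the spigot; they are clear once the collar is more than 0.005 down.
- tube1: Tube 1 (None if absent), like tube 0. The spigot leg is straight from its foot, 45 mm below the origin, to 29 mm above the origin (grip it near the top), where it bends into the bridge. A seated tube can turn about its leg; where it points varies by 0.3 rad about manifold x. The free leg, with a 16 mm brass nozzle, hangs outside the block to 37 mm below the origin.
- tube1_mid (a point): The same for tube 1.
- collar1 (a joint): The same for collar 1. Fingertips set astride the tube can hold the collar right down (the disc reaches 22 mm from the tube's axis), close on the tube and pull it straight up; when it has risen 3 mm with the jaws clear it comes out freely. Pulled with the collar up, it stays locked.
- tube2: Tube 2 (None if absent), like tube 0.
- tube2_mid (a point): The same for tube 2.
- collar2 (a joint): The same for collar 2.
- tube3: Tube 3 (None if absent), like tube 0.
- tube3_mid (a point): The same for tube 3.
- collar3 (a joint): The same for collar 3.
Not all that is in view belongs to the job. Leave any black or brown look-alike of the tube2 alone.

How it is judged:
On the way, in this order (a step that is already met when the one before it is completed fails the run):
1. the latch lever has been lifted past centre and the hook is free (value of joint latch above 1.5 rad), for 0.2 s.
2. every tube is out of its outlet and hangs over the rail (x of tube0_mid in the frame of rail_mid between -0.035 and 0.035 m and y of tube0_mid in the frame of rail_mid between -0.21 and 0.21 m and z of tube0_mid in the frame of rail_mid between 0.005 and 0.03 m and angle between each of tube0_mid, tube1_mid, tube2_mid, tube3_mid's own z axis and vertical below 0.6 rad and contact force between each of tube0, tube1, tube2, tube3 and rail above 0.05 N and linear speed of each of tube0, tube1, tube2, tube3 below 0.05 m/s and x of tube1_mid in the frame of rail_mid between -0.035 and 0.035 m and y of tube1_mid in the frame of rail_mid between -0.21 and 0.21 m and z of tube1_mid in the frame of rail_mid between 0.005 and 0.03 m and x of tube2_mid in the frame of rail_mid between -0.035 and 0.035 m and y of tube2_mid in the frame of rail_mid between -0.21 and 0.21 m and z of tube2_mid in the frame of rail_mid between 0.005 and 0.03 m and x of tube3_mid in the frame of rail_mid between -0.035 and 0.035 m and y of tube3_mid in the frame of rail_mid between -0.21 and 0.21 m and z of tube3_mid in the frame of rail_mid between 0.005 and 0.03 m), for 0.2 s.
At the end, for the whole second after the job is handed in: Latch lever shut again (below 0.15 rad); every tube present hangs at rest on the bar, legs down: bridge middle 5 to 30 mm above and within 35 mm across its centre line, within 210 mm of its middle; ear defenders likewise: crown centre 8 to 32 mm above, within 40 mm across; tilt under 0.6 rad (all of step 2 and value of joint latch below 0.15 rad and x of ears_crown in the frame of rail_mid between -0.04 and 0.04 m and y of ears_crown in the frame of rail_mid between -0.21 and 0.21 m and z of ears_crown in the frame of rail_mid between 0.008 and 0.032 m and angle between ears_crown's own z axis and vertical below 0.6 rad and contact force between ears and rail above 0.05 N and linear speed of ears below 0.05 m/s); the robot touches nothing.
It fails at once if the carving blank is disturbed (moved more than 30 mm) (distance of blank from where it was at the start of the episode above 0.03 m).
It fails at once if the mallet is disturbed (moved more than 30 mm) (distance of mallet from where it was at the start of the episode above 0.03 m).
It fails at once if the oil can is disturbed (moved more than 30 mm) (distance of oil from where it was at the start of the episode above 0.03 m).
Of tube0, tube1, tube2, tube3 only 3 to 4 are there at a start; the rules pass over those that are not, and their reading is None.
At some moment in a run one of ears may be knocked a few centimetres aside while the robot is not near it.
It also fails if it takes over 200 s, if anything falls off the work surface, if the arm or the gripper's body presses on something with over 40 N, if the wrist force passes 120 N, or if a joint passes its speed limit or range.

## Working session

There is one attempt and no reset: what is moved stays moved. The work goes in short steps, Python scripts to look and compute and a shell command to move; the robot and the scene stay as the last step left them, time stands still between calls to the robot, and variables do not carry over. Pictures are saved under pics/ and viewed, and the job is handed in when it is done.

```bash
ls -la; mkdir -p pics; cat > look.py <<'E'
import sys,cv2,numpy as np
from station import *
from scipy.spatial.transform import Rotation as R
def snap(name,tag):
    cm=camera_model(name)
    im,d=get_image(name)
    cv2.imwrite(f"pics/{tag}.png",im[:,:,::-1]); np.savez(f"pics/{tag}.npz",im=im,d=d)
    import pickle; pickle.dump(cm,open(f"pics/{tag}.pkl","wb"))
    return im,d,cm
E
python3 - <<'E'
from look import *
o=get_obs(); print(o, grasp_offset)
for n in ["scene","top","wrist"]:
    im,d,cm=snap(n,n+"0"); print(n,cm,d.min(),d.max())
E
```

```text
total 12
drwxr-xr-x  3 agent agent 4096 Dec  7 02:32 .
drwxr-xr-x 23 root  root  4096 Dec  7 02:32 ..
drwxr-xr-x  2 agent agent 4096 Dec  7 02:32 pics
{'t': 0.0, 'q': array([ 1.14099926e+00,  5.33695777e-02,  1.61431798e+00,  2.69998414e-06,
        1.47599087e+00, -1.19005086e-01]), 'dq': array([ 0.00131719, -0.00085121, -0.00084365,  0.00094281, -0.00169345,
        0.00054384]), 'effort': array([-3.39211583e-04, -3.93675399e+01, -3.70174885e+01, -1.57031764e-04,
        7.07405998e-03,  8.71844719e-06]), 'tool_pos': array([0.19087015, 0.59447912, 0.23004081]), 'tool_rot': array([ 0.24235535,  1.55756673, -0.24551863]), 'contact_force': array([-0.02504581, -0.09182204,  0.10917686]), 'wrist_torque': array([ 0.01010597,  0.00960296, -0.04195704]), 'opening': 0.0850683856798641} 0.0187
scene {'fx': 469.897862178455, 'fy': 469.897862178455, 'cx': 316.79314945540585, 'cy': 239.61454482414246, 'xyz': array([ 1.21053219, -0.42018108,  0.72849304]), 'attitude': array([-1.96798059, -1.09061403,  0.57196873])} 0.0 3.9987466
top {'fx': 505.1086903549938, 'fy': 505.1086903549938, 'cx': 321.3275192910449, 'cy': 241.83641872194656, 'xyz': array([0.42467794, 0.00659463, 1.31882171]), 'attitude': array([-2.22054693,  2.15658208, -0.05758741])} 0.0 2.144877
wrist {'fx': 358.82608485702286, 'fy': 358.82608485702286, 'cx': 325.22430828667586, 'cy': 238.65065770725062, 'xyz': array([0.12569762, 0.61594827, 0.37260576]), 'attitude': array([2.35229827, 1.7155541 , 0.23126222])} 0.0 1.2924925
```

View pics/scene0.png

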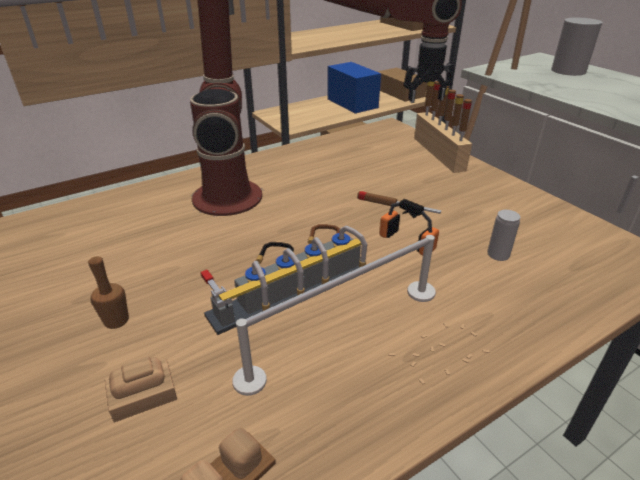

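View pics/top0.png

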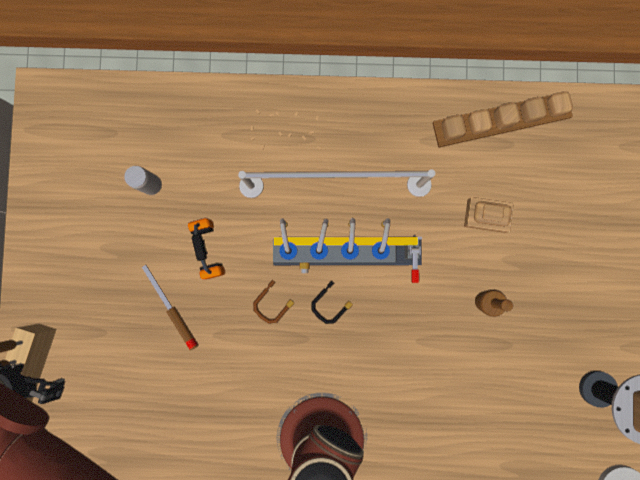

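View pics/wrist0.png

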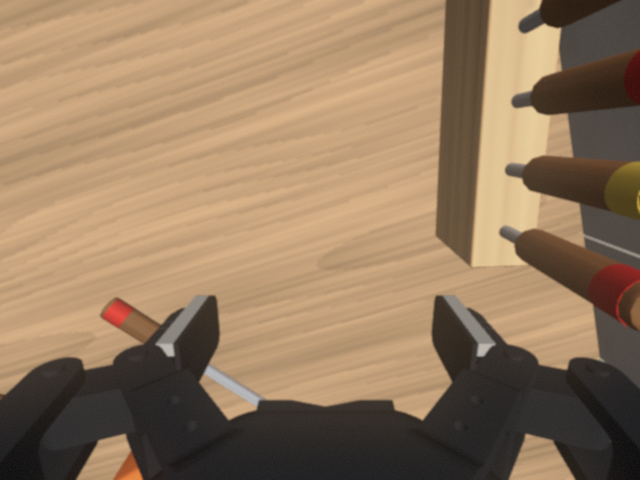

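Scene view: air block at about (295,270) with four grey tubes on blue collars, red lever grip at (207,276), rail from (242,325) to (430,240), ear defenders at (410,217). Candidates that could be confused:
- Tubes: grey at top (285,235), (320,235), (351,235), (385,235) belong to the job. Brown at (270,303) and black at (330,305) do not.
- Red grip: lever at top (415,276) is the one. The red butt of the chisel at (190,345) is not.

I'll check these in a crop and measure them.

```bash
cat >> look.py <<'E'
import pickle
def load(tag):
    z=np.load(f"pics/{tag}.npz"); return z['im'],z['d'],pickle.load(open(f"pics/{tag}.pkl","rb"))
def pts(d,cm,uv=None):
    if uv is None:
        v,u=np.mgrid[0:480,0:640]; z=d
    else:
        uv=np.asarray(uv,float); u,v=uv[...,0],uv[...,1]; z=d
    p=np.stack([(u-cm['cx'])/cm['fx']*z,(v-cm['cy'])/cm['fy']*z,z],-1)
    return p@R.from_rotvec(cm['attitude']).as_matrix().T+cm['xyz']
def ray(cm,u,v,h):
    r=R.from_rotvec(cm['attitude']).as_matrix()@np.array([(u-cm['cx'])/cm['fx'],(v-cm['cy'])/cm['fy'],1])
    return cm['xyz']+r*(h-cm['xyz'][2])/r[2]
def proj(cm,p):
    c=(np.asarray(p)-cm['xyz'])@R.from_rotvec(cm['attitude']).as_matrix()
    return c[...,0]/c[...,2]*cm['fx']+cm['cx'],c[...,1]/c[...,2]*cm['fy']+cm['cy']
def hsv(im): return cv2.cvtColor(im,cv2.COLOR_RGB2HSV)
def blobs(mask,amin=20):
    n,l,s,c=cv2.connectedComponentsWithStats(mask.astype(np.uint8))
    return [(l==i) for i in range(1,n) if s[i,4]>=amin]
E
python3 - <<'E'
from look import *
im,d,cm=load("top0")
cv2.imwrite("pics/topcrop.png",cv2.resize(im[150:350,120:540,::-1],None,fx=1.9,fy=1.9,interpolation=cv2.INTER_CUBIC))
P=pts(d,cm); H=hsv(im)
print("bench z",np.median(P[350:380,200:260,2]), P[200:210,500:505])if 0 else print("bench z",np.median(P[350:380,200:260,2]))
masks={'blue':(H[...,0]>100)&(H[...,0]<125)&(H[...,1]>150)&(H[...,2]>80),
'red':((H[...,0]<6)|(H[...,0]>174))&(H[...,1]>180)&(H[...,2]>100),
'yellow':(H[...,0]>20)&(H[...,0]<30)&(H[...,1]>200),
'orange':(H[...,0]>=6)&(H[...,0]<15)&(H[...,1]>200)&(H[...,2]>150)}
for k,m in masks.items():
    for b in blobs(m,20):
        v,u=np.nonzero(b); q=P[b]; print(k,len(u),"px",u.mean().round(1),v.mean().round(1),"med",np.median(q,0).round(4),"min",q.min(0).round(3),"max",q.max(0).round(3))
E
```

```text
bench z 6.356986243460927e-05
blue 159 px 288.4 251.6 med [0.469  0.0913 0.0944] min [0.452 0.076 0.087] max [0.492 0.115 0.121]
blue 159 px 318.5 251.7 med [0.4713 0.022  0.0939] min [0.457 0.    0.08 ] max [0.493 0.042 0.101]
blue 153 px 349.2 251.6 med [ 0.4734 -0.0507  0.0938] min [ 0.425 -0.075  0.076] max [0.495 0.007 1.319]
blue 157 px 379.8 251.4 med [ 0.4757 -0.1252  0.0941] min [ 0.425 -0.15   0.088] max [0.498 0.007 1.319]
red 89 px 415.0 275.9 med [ 0.4203 -0.2151  0.0856] min [ 0.406 -0.223  0.078] max [0.435 0.007 1.319]
red 60 px 190.3 343.4 med [0.2324 0.3405 0.0245] min [0.22  0.328 0.018] max [0.243 0.353 0.03 ]
yellow 183 px 302.6 240.4 med [0.4994 0.0601 0.0871] min [0.425 0.007 0.081] max [0.508 0.097 1.319]
yellow 169 px 335.4 240.4 med [ 0.5019 -0.0185  0.087 ] min [ 0.492 -0.05   0.081] max [0.51  0.009 0.093]
yellow 184 px 366.4 240.2 med [ 0.5043 -0.0938  0.0873] min [ 0.425 -0.131  0.079] max [0.513 0.007 1.319]
yellow 235 px 401.8 240.5 med [ 0.5056 -0.1818  0.0868] min [ 0.425 -0.216  0.081] max [0.516 0.007 1.319]
yellow 56 px 277.5 241.0 med [0.4957 0.1213 0.0867] min [0.425 0.007 0.08 ] max [0.503 0.131 1.319]
orange 46 px 199.7 221.0 med [0.5417 0.3175 0.0616] min [0.534 0.3   0.056] max [0.55  0.351 0.069]
orange 31 px 215.5 268.6 med [0.4253 0.2765 0.0604] min [0.408 0.265 0.049] max [0.431 0.291 0.065]
```

```bash
python3 - <<'E'
from look import *
im,d,cm=load("scene0")
cv2.imwrite("pics/scenecrop.png",cv2.resize(im[180:400,190:460,::-1],None,fx=2.7,fy=2.7,interpolation=cv2.INTER_CUBIC))
E
```

```text
(no output)
```

View pics/topcrop.png

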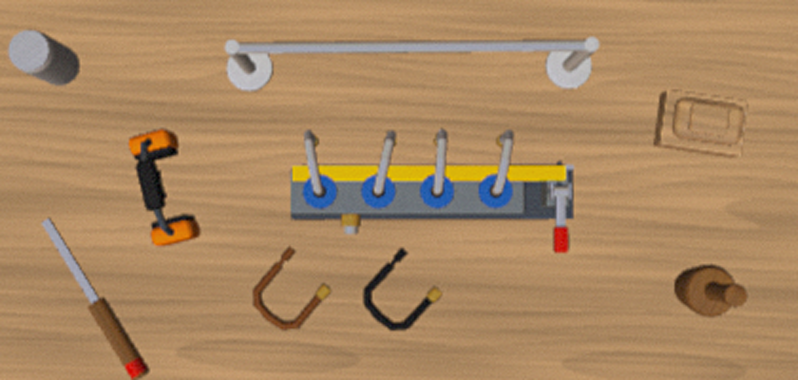

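View pics/scenecrop.png

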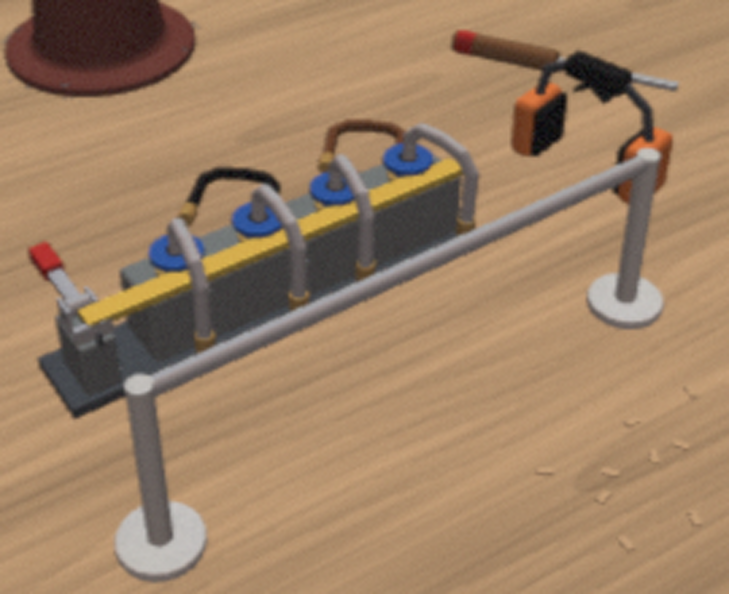

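The crops confirm the choice: all four grey tubes stand in the collars, the brown and black look-alikes lie clear of the block, and the red lever is at the right end (crop 560,238). Next I measure everything.

```bash
python3 - <<'E'
from look import *
o=get_obs(); M=R.from_rotvec(o['tool_rot']).as_matrix(); print("tool axes cols\n",M.round(3))
cw=load("wrist0")[2]; print("cam in tool",(M.T@(cw['xyz']-o['tool_pos'])).round(4)); print("camR in tool\n",(M.T@R.from_rotvec(cw['attitude']).as_matrix()).round(3))
for tag in ["top0","scene0"]:
    im,d,cm=load(tag); P=pts(d,cm); H=hsv(im); ok=(d>0)
    print(tag)
    m=(H[...,0]>100)&(H[...,0]<125)&(H[...,1]>150)&(H[...,2]>80)&ok&(P[...,2]>.08)&(P[...,2]<.1)&(P[...,0]>.3)
    for b in blobs(m,60):
        c=cv2.findContours(b.astype(np.uint8),0,1)[0]; c=cv2.convexHull(np.vstack(c)); (u,v),ax,a=cv2.fitEllipse(c)
        print(" collar",round(u,1),round(v,1),np.round(ax,1),ray(cm,u,v,.094).round(4))
    # rail
    m=ok&(P[...,2]>.135)&(P[...,2]<.17)&(P[...,0]>.55)&(P[...,0]<.75)&(abs(P[...,1])<.3)
    q=P[m]; print(" rail n",len(q),q.min(0).round(3),q.max(0).round(3))
    k=(q[:,1]<.15)&(q[:,1]>-.15); print(" fit x=a*y+b",np.polyfit(q[k,1],q[k,0],1).round(4),"z",np.percentile(q[k,2],[5,50,95]).round(4))
    m=ok&(P[...,2]>.09)&(P[...,2]<.125)&(P[...,1]>.2)&(P[...,1]<.4)&(P[...,0]>.4)&(P[...,0]<.56)
    q=P[m]; print(" crown n",len(q),q.mean(0).round(4),q.min(0).round(3),q.max(0).round(3)); 
    (c,s,a)=cv2.minAreaRect(q[:,:2].astype(np.float32)); print("  rect",np.round(c,4),np.round(s,4),a)
    # tubes
    m=ok&(P[...,2]>.115)&(P[...,2]<.145)&(abs(P[...,1])<.2)&(P[...,0]>.4)&(P[...,0]<.57)
    for b in blobs(m,25):
        q=P[b]; c=q[:,:2].mean(0); w,V=np.linalg.eigh(np.cov((q[:,:2]-c).T)); v=V[:,1]*np.sign(V[0,1])
        print(" tube n",len(q),c.round(4),"ang",np.arctan2(v[1],v[0]).round(3),"z95",np.percentile(q[:,2],90).round(3),q.min(0).round(3),q.max(0).round(3))
E
```

```text
tool axes cols
 [[-0.001  0.306  0.952]
 [-0.001  0.952 -0.306]
 [-1.    -0.002 -0.   ]]
cam in tool [-1.423e-01  1.000e-04 -6.860e-02]
camR in tool
 [[ 0.001 -0.269  0.963]
 [ 1.     0.    -0.001]
 [ 0.     0.963  0.269]]
top0
 collar 287.9 250.6 [16. 17.] [0.4727 0.0953 0.094 ]
 collar 318.7 250.6 [15.7 17.3] [0.4749 0.0207 0.094 ]
 collar 349.5 250.4 [15.7 16.9] [ 0.4775 -0.054   0.094 ]
 collar 380.3 250.5 [15.6 17.2] [ 0.4794 -0.1286  0.094 ]
 rail n 1210 [ 0.636 -0.245  0.136] [0.67  0.213 0.162]
 fit x=a*y+b [-0.0397  0.6516] z [0.15   0.1552 0.1593]
 crown n 383 [0.4739 0.3056 0.1133] [0.42  0.287 0.09 ] [0.531 0.326 0.125]
  rect [0.4749 0.3073] [0.1167 0.025 ] 17.65410804748535
 tube n 169 [0.5085 0.1026] ang 0.211 z95 0.137 [0.471 0.091 0.115] [0.549 0.115 0.14 ]
 tube n 165 [0.5114 0.0133] ang -0.196 z95 0.136 [0.473 0.003 0.115] [0.552 0.025 0.14 ]
 tube n 165 [ 0.5139 -0.0558] ang -0.036 z95 0.137 [ 0.475 -0.062  0.116] [ 0.554 -0.049  0.14 ]
 tube n 167 [ 0.5157 -0.1348] ang -0.169 z95 0.136 [ 0.477 -0.145  0.116] [ 0.556 -0.125  0.141]
scene0
 collar 340.7 238.6 [ 9.7 16.4] [0.4768 0.0942 0.094 ]
 collar 312.0 250.0 [ 9.3 14.5] [0.4791 0.0144 0.094 ]
 collar 284.2 261.5 [10.3 16.5] [ 0.4824 -0.0587  0.094 ]
 collar 251.6 273.9 [10.5 13.1] [ 0.4829 -0.1375  0.094 ]
 rail n 1737 [ 0.639 -0.245  0.135] [0.672 0.212 0.161]
 fit x=a*y+b [-0.0369  0.6563] z [0.1488 0.1561 0.159 ]
 crown n 374 [0.4821 0.3029 0.1098] [0.421 0.286 0.09 ] [0.533 0.323 0.124]
  rect [0.4767 0.3058] [0.1161 0.0266] 14.264307022094727
 tube n 175 [0.517  0.1007] ang 0.244 z95 0.136 [0.475 0.09  0.115] [0.552 0.115 0.139]
 tube n 153 [0.5244 0.0084] ang -0.16 z95 0.136 [ 0.481 -0.     0.115] [0.554 0.018 0.139]
 tube n 175 [ 0.5269 -0.0594] ang -0.015 z95 0.137 [ 0.483 -0.066  0.115] [ 0.558 -0.053  0.139]
 tube n 173 [ 0.5308 -0.1397] ang -0.143 z95 0.137 [ 0.482 -0.148  0.115] [ 0.559 -0.127  0.139]
```

Measurements check out: outlet pitch 75 mm, collar tops at 94 mm, bridge tops at 138 mm, rail about 458 mm over the posts, grip top at 85 mm. I head over to the latch, turning about +19°.

```bash
python3 -m crank '[[[0.03,-0.02,0.02,3.9],[0.06,-0.04,0.03,7.8],[0.09,-0.06,0.04,11.7],[0.12,-0.08,0.04,15.6],[0.15,-0.1,0.04,19.5]]]' 1 25
python3 -m crank '[[[0.02,-0.035,0,0],[0.04,-0.07,0,0],[0.06,-0.105,0,0],[0.07,-0.14,0,0],[0.08,-0.18,0,0]]]'
python3 -m crank '[[[0,-0.04,0,0],[0,-0.08,0,0],[0,-0.12,0,0],[0,-0.16,0,0],[0,-0.2,0,0]]]'
```

```text
t: 0.57
tool_pos: [0.3424, 0.4942, 0.2723]
tool_rot: [-0.025, 1.57, 0.027]
contact_force: [-0.3, 0.5, -0.3]
opening: 0.0854
t: 0.98
tool_pos: [0.4215, 0.3135, 0.2708]
tool_rot: [-0.023, 1.571, 0.023]
contact_force: [0.8, 0.2, 0.2]
opening: 0.0853
t: 1.4
tool_pos: [0.4205, 0.1133, 0.271]
tool_rot: [-0.024, 1.571, 0.024]
contact_force: [2.6, -0.4, 0.9]
opening: 0.0855
```

```bash
python3 -m crank '[[[0,-0.04,0,0],[0,-0.08,0,0],[0,-0.12,0,0],[0,-0.16,0,0],[0,-0.16,0,0]]]'
python3 - <<'E'
from look import *
im,d,cm=snap("wrist","w1"); print(get_obs()['tool_pos'])
E
python3 -m crank '[[[0,-0.04,0,0],[0,-0.08,0,0],[0,-0.12,0,0],[0,-0.16,0,0],[0,-0.165,0,0]]]'
python3 - <<'E'
from look import *
im,d,cm=snap("wrist","w2"); print(get_obs()['tool_pos'])
a,_,_=load("w1")
cv2.imwrite("pics/w12.png",cv2.resize(np.hstack([a,im])[:,:,::-1],(800,300)))
for tag in ["w1","w2"]:
    im,d,cm=load(tag); P=pts(d,cm); H=hsv(im); ok=(d>0)
    print(tag)
    m=(H[...,0]>100)&(H[...,0]<125)&(H[...,1]>150)&(H[...,2]>80)&ok&(P[...,2]>.08)&(P[...,2]<.1)
    for b in blobs(m,200):
        c=cv2.findContours(b.astype(np.uint8),0,1)[0]; c=cv2.convexHull(np.vstack(c)); (u,v),ax,a=cv2.fitEllipse(c)
        print(" collar",round(u,1),round(v,1),np.round(ax,1),ray(cm,u,v,.094).round(4))
    m=((H[...,0]<6)|(H[...,0]>174))&(H[...,1]>180)&(H[...,2]>100)&ok
    for b in blobs(m,100):
        q=P[b]; k=q[:,2]>.08; r=cv2.minAreaRect(q[k][:,:2].astype(np.float32)); print(" red",len(q),np.median(q,0).round(4),np.percentile(q,[2,98],axis=0).round(3).tolist(),"rect",r)
    m=ok&(P[...,2]>.115)&(P[...,2]<.145)&(abs(P[...,1])<.2)&(P[...,0]>.4)&(P[...,0]<.57)
    for b in blobs(m,200):
        q=P[b]; c=q[:,:2].mean(0); w,V=np.linalg.eigh(np.cov((q[:,:2]-c).T)); v=V[:,1]*np.sign(V[0,1])
        print(" tube n",len(q),c.round(4),"ang",np.arctan2(v[1],v[0]).round(3),"zmax",np.percentile(q[:,2],90).round(3),q.min(0).round(3),q.max(0).round(3))
    m=ok&(P[...,2]>.135)&(P[...,2]<.17)&(P[...,0]>.6)&(P[...,0]<.75)&(abs(P[...,1])<.3)
    q=P[m]; k=(q[:,1]<.15)&(q[:,1]>-.15); 
    if k.sum()>50: print(" rail fit x=a*y+b",np.polyfit(q[k,1],q[k,0],1).round(4),"z",np.percentile(q[k,2],[5,50,95]).round(4))
E
```

```text
t: 1.82
tool_pos: [0.4205, -0.0508, 0.271]
tool_rot: [-0.018, 1.571, 0.014]
contact_force: [0.3, -0.1, 0.8]
opening: 0.0855
[ 0.42068213 -0.04799359  0.2709688 ]
t: 2.28
tool_pos: [0.4209, -0.2134, 0.2709]
tool_rot: [-0.021, 1.572, 0.019]
contact_force: [0.5, 0.1, 0.9]
opening: 0.0856
[ 0.42106145 -0.21185623  0.27077052]
w1
 collar 401.4 272.8 [34.8 39.8] [0.473  0.0222 0.094 ]
 collar 478.7 274.1 [37.1 42.3] [0.4727 0.0956 0.094 ]
 collar 243.7 276.0 [38.4 41.1] [ 0.4794 -0.1276  0.094 ]
 collar 322.0 270.8 [28.9 39.5] [ 0.4725 -0.0531  0.094 ]
 tube n 1112 [0.5047 0.0137] ang -0.216 zmax 0.135 [0.472 0.001 0.115] [0.55  0.025 0.137]
 tube n 798 [0.4903 0.0983] ang 0.24 zmax 0.135 [0.47  0.09  0.115] [0.522 0.111 0.137]
 tube n 1062 [ 0.508  -0.1327] ang -0.16 zmax 0.135 [ 0.477 -0.145  0.115] [ 0.556 -0.123  0.137]
 tube n 1031 [ 0.5058 -0.0554] ang -0.054 zmax 0.135 [ 0.475 -0.063  0.115] [ 0.553 -0.048  0.137]
 rail fit x=a*y+b [-0.0666  0.6519] z [0.1468 0.1539 0.1566]
w2
 collar 411.9 279.7 [38.7 42.2] [ 0.4796 -0.1294  0.094 ]
 collar 490.0 279.5 [38.  44.1] [ 0.4774 -0.055   0.094 ]
 collar 568.8 279.2 [36.8 44.8] [0.4751 0.0199 0.094 ]
 collar 646.2 278.4 [33.5 45.7] [0.4724 0.0932 0.094 ]
 red 240 [ 0.4218 -0.2144  0.0855] [[0.406, -0.221, 0.084], [0.435, -0.209, 0.087]] rect ((0.4208712577819824, -0.2156224250793457), (0.03048139624297619, 0.013126044534146786), 1.673004150390625)
 tube n 1110 [ 0.5097 -0.1357] ang -0.191 zmax 0.135 [ 0.477 -0.147  0.115] [ 0.555 -0.123  0.137]
 tube n 739 [ 0.4935 -0.0566] ang -0.032 zmax 0.135 [ 0.475 -0.062  0.115] [ 0.52  -0.048  0.137]
 tube n 1437 [0.5075 0.0114] ang -0.213 zmax 0.135 [0.473 0.001 0.115] [0.551 0.024 0.137]
 rail fit x=a*y+b [-0.0315  0.6464] z [0.1459 0.1516 0.1546]
```

View pics/w12.png

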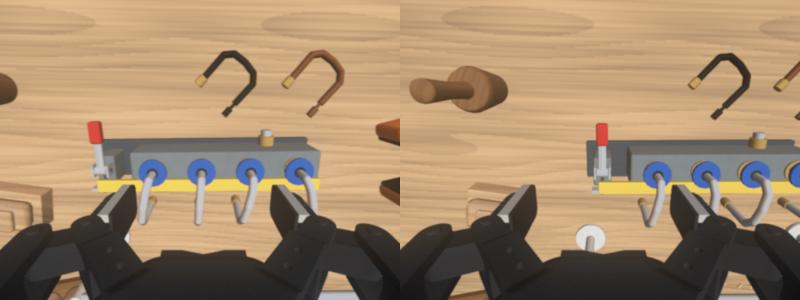

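Wrist view: the red grip is at (602,135) in the right half, with free space on both sides. I go down astride the grip.

```bash
python3 -m crank '[[[-0.001,-0.003,-0.04,0],[-0.001,-0.003,-0.08,0],[-0.001,-0.003,-0.12,0],[-0.001,-0.003,-0.15,0],[-0.001,-0.003,-0.17,0]]]' 0.6
python3 -m crank '[[[0,0,-0.02,0],[0,0,-0.036,0],[0,0,-0.036,0]]]'
python3 -m crank '[[[0,0,0,0],[0,0,0,0],[0,0,0,0],[0,0,0,0],[0,0,0,0]]]' 0 25
python3 - <<'E'
from look import *
im,d,cm=snap("wrist","w3")
E
```

```text
t: 2.75
tool_pos: [0.4186, -0.2093, 0.0971]
tool_rot: [-0.022, 1.575, 0.028]
contact_force: [0.8, 0.8, -0.3]
opening: 0.0513
t: 3.0
tool_pos: [0.4181, -0.2091, 0.0613]
tool_rot: [-0.021, 1.577, 0.029]
contact_force: [-0.9, 0.7, -0.5]
opening: 0.0513
t: 3.42
tool_pos: [0.4214, -0.2159, 0.0676]
tool_rot: [-0.03, 1.568, 0.017]
contact_force: [-0.3, -9.3, -3.7]
opening: 0.0172
```

View pics/w3.png

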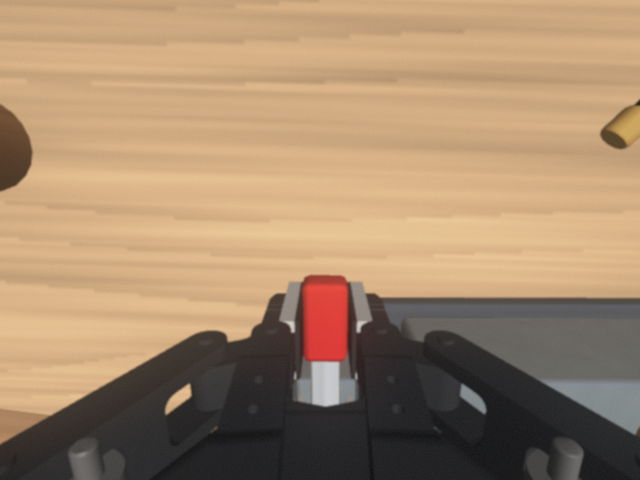

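The grip is held between the pads at (325,318), opening 17 mm. I lift along the arc.

```bash
python3 -m crank '[[[0.001,0,0.009,0],[0.003,0,0.018,0],[0.006,0,0.027,0],[0.011,0,0.035,0],[0.017,0,0.042,0]]]'
python3 -m crank '[[[0.006,0,0.0065,0],[0.014,0,0.012,0],[0.022,0,0.016,0],[0.031,0.001,0.019,0],[0.04,0.001,0.02,0]]]'
python3 -m crank '[[[0.008,0,0.0,0],[0.016,0,-0.002,0],[0.02,0,-0.003,0],[0.02,0,-0.003,0]]]'
python3 - <<'E'
from look import *
im,d,cm=snap("wrist","w4"); snap("scene","s4")
E
```

```text
t: 3.88
tool_pos: [0.4374, -0.2154, 0.1089]
tool_rot: [-0.029, 1.57, 0.018]
contact_force: [-1.6, -9.4, -7.4]
opening: 0.0175
t: 4.3
tool_pos: [0.4774, -0.2142, 0.1299]
tool_rot: [-0.028, 1.571, 0.019]
contact_force: [-4.0, -6.2, 1.6]
opening: 0.0175
t: 4.63
tool_pos: [0.4997, -0.2136, 0.1285]
tool_rot: [-0.027, 1.566, 0.02]
contact_force: [-0.3, -2.6, 5.6]
opening: 0.0176
```

View pics/s4.png

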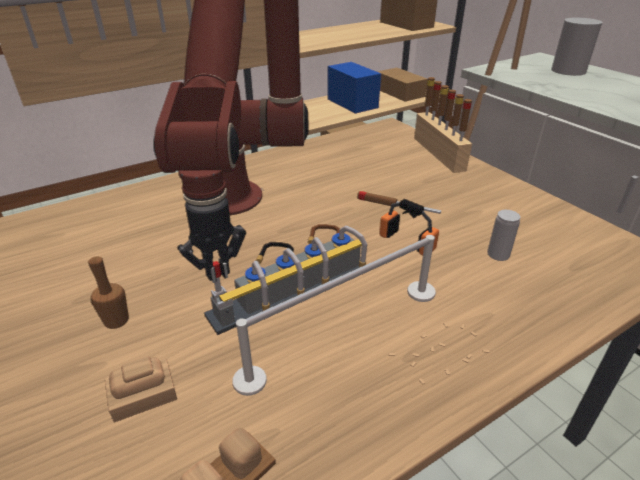

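The scene view shows the red grip up between the fingers at (216,268). I open and rise.

```bash
python3 -m crank '[[[0,0,0,0],[0,0,0,0],[0,0,0,0],[0,0,0,0]]]' 0.5
python3 -m crank '[[[0,0,0.03,0],[0,0,0.07,0],[0,0,0.11,0],[0,0,0.14,0],[0,0,0.14,0]]]'
python3 - <<'E'
from look import *
im,d,cm=snap("scene","s5"); P=pts(d,cm); H=hsv(im)
m=((H[...,0]<6)|(H[...,0]>174))&(H[...,1]>180)&(H[...,2]>100)&(P[...,1]<-.15)&(P[...,0]>.4)
q=P[m]; print(len(q),np.median(q,0))
cv2.imwrite("pics/s5c.png",cv2.resize(im[180:380,160:460,::-1],None,fx=2.6,fy=2.6,interpolation=cv2.INTER_CUBIC))
E
```

```text
t: 5.07
tool_pos: [0.497, -0.2117, 0.1244]
tool_rot: [-0.023, 1.571, 0.023]
contact_force: [1.2, 0.5, 0.0]
opening: 0.0424
t: 5.48
tool_pos: [0.5, -0.2136, 0.2732]
tool_rot: [-0.029, 1.559, 0.018]
contact_force: [0.8, 0.5, 0.6]
opening: 0.0423
29 [ 0.51308284 -0.21491034  0.15251612]
```

View pics/s5c.png

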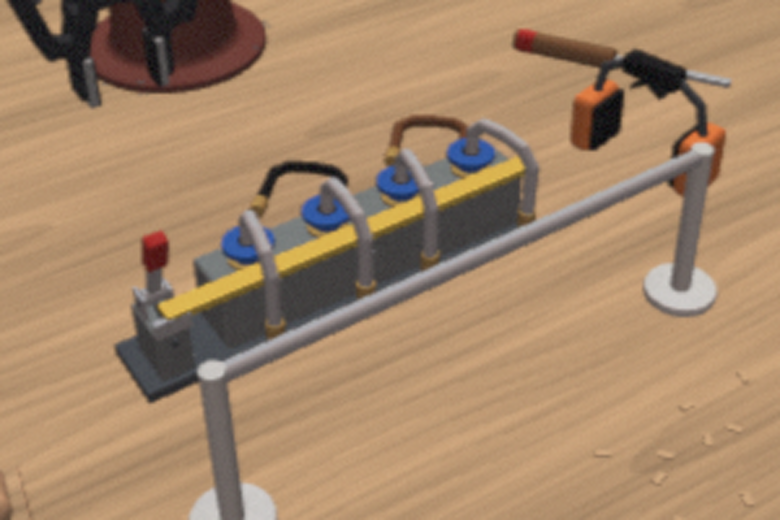

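The lever stands upright (crop 155,255, measured grip at z 0.15, x 0.513) and the yellow bar has moved back. I check settling and TCP accuracy before the tubes.

```bash
for i in 1 2 3; do python3 -m crank '[[[0,0,0,0],[0,0,0,0],[0,0,0,0]]]' | grep -E "^t:|tool|force"; done; python3 -c "
from look import *
o=get_obs();print(o['tool_pos'],o['q'].round(4),o['dq'].round(3))
cm=camera_model('wrist');M=R.from_rotvec(o['tool_rot']).as_matrix();print((cm['xyz']-o['tool_pos'])@M)"
```

```text
t: 5.78
tool_pos: [0.4962, -0.2114, 0.2619]
tool_rot: [-0.022, 1.574, 0.025]
contact_force: [-0.6, 0.3, -0.5]
t: 6.03
tool_pos: [0.4969, -0.2118, 0.2634]
tool_rot: [-0.023, 1.572, 0.024]
contact_force: [0.0, 0.1, 0.0]
t: 6.28
tool_pos: [0.4971, -0.212, 0.2643]
tool_rot: [-0.023, 1.571, 0.023]
contact_force: [1.2, -1.1, 0.1]
[ 0.49713681 -0.21196369  0.26429845] [-0.5408 -0.168   1.7699  0.      1.5398 -2.1411] [ 0.    -0.001 -0.001  0.     0.002  0.002]
[-0.14241062  0.00029753 -0.0685702 ]
```

```bash
python3 -m crank '[[[-0.006,0.028,0,-4],[-0.012,0.056,0,-8],[-0.0175,0.083,-0.017,-11.5],[-0.0175,0.083,-0.034,-11.5],[-0.0175,0.083,-0.034,-11.5]]]' 0.35 | tail -1
python3 -m crank '[[[0,0,0,0],[0,0,0,0],[0,0,0,0],[0,0,0,0],[0,0,0,0]]]'
cat > meas.py <<'E'
from look import *
def meas(tag,n="wrist"):
    im,d,cm=snap(n,tag); o=get_obs(); P=pts(d,cm); H=hsv(im); ok=d>0
    M=R.from_rotvec(o['tool_rot']).as_matrix(); print("tool",o['tool_pos'].round(4),"yaw(z) deg",np.degrees(np.arctan2(M[1,2],M[0,2])).round(1),"open",round(o['opening'],4),"F",o['contact_force'].round(1))
    m=(H[...,0]>100)&(H[...,0]<125)&(H[...,1]>150)&(H[...,2]>80)&ok&(P[...,2]>.07)&(P[...,2]<.1)
    for b in blobs(m,200):
        c=cv2.findContours(b.astype(np.uint8),0,1)[0]; c=cv2.convexHull(np.vstack(c)); (u,v),ax,a=cv2.fitEllipse(c)
        print(" collar",round(u,1),round(v,1),np.round(ax,1),ray(cm,u,v,.094).round(4),"z",np.median(P[b][:,2]).round(4))
    S=(H[...,1]<60)&(H[...,2]>90)
    m=ok&S&(P[...,2]>.112)&(P[...,2]<.142)&(abs(P[...,1])<.22)&(P[...,0]>.44)&(P[...,0]<.57)
    for b in blobs(m,100):
        q=P[b]; c=q[:,:2].mean(0); w,V=np.linalg.eigh(np.cov((q[:,:2]-c).T)); v=V[:,1]*np.sign(V[0,1])
        print(" tube n",len(q),c.round(4),"ang deg",np.degrees(np.arctan2(v[1],v[0])).round(1),"zmax",np.percentile(q[:,2],90).round(3),q.min(0).round(3),q.max(0).round(3))
    return im,d,cm,P,H
E
python3 -c "
from meas import *
meas('w6')"
```

```text
opening: 0.0296
t: 7.12
tool_pos: [0.4801, -0.1296, 0.2312]
tool_rot: [0.135, 1.565, -0.135]
contact_force: [0.1, -1.0, 0.2]
opening: 0.0297
tool [ 0.48   -0.1295  0.231 ] yaw(z) deg -9.8 open 0.0296 F [-0.  -0.  -0.7]
 collar 612.0 169.5 [48.7 59.1] [0.4727 0.0949 0.094 ] z 0.0936
 collar 513.4 187.3 [44.5 55.3] [0.4736 0.0199 0.094 ] z 0.0936
 collar 418.5 206.5 [45.2 52. ] [ 0.4761 -0.0543  0.094 ] z 0.0937
 collar 326.2 226.1 [46.8 49.9] [ 0.4793 -0.1287  0.094 ] z 0.0938
 tube n 226 [0.4759 0.0921] ang deg -10.4 zmax 0.122 [0.47  0.089 0.112] [0.485 0.098 0.124]
 tube n 1952 [0.5069 0.0122] ang deg -12.0 zmax 0.135 [0.472 0.001 0.112] [0.55  0.025 0.137]
 tube n 1621 [ 0.5081 -0.0568] ang deg -3.7 zmax 0.135 [ 0.475 -0.064  0.112] [ 0.553 -0.049  0.138]
 tube n 1449 [ 0.5086 -0.1338] ang deg -9.9 zmax 0.135 [ 0.477 -0.146  0.112] [ 0.554 -0.123  0.137]
```

View pics/w6.png

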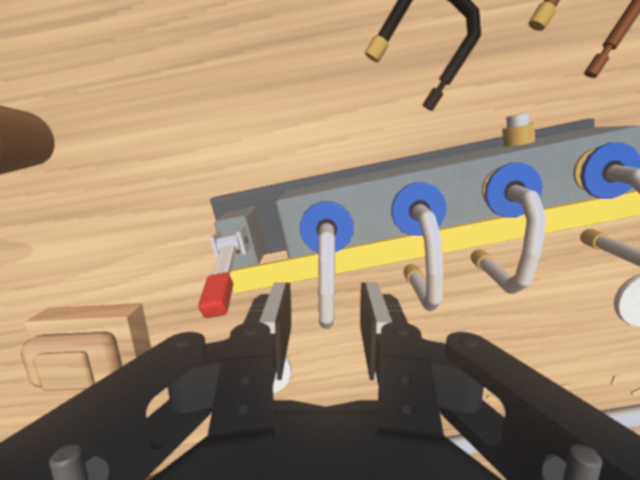

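The tube lies straight between the fingers (326,226 to 326,320), and collar and TCP agree within 1 mm. I go down around it.

```bash
python3 -m crank '[[[-0.0005,0.0005,-0.03,0],[-0.0005,0.0005,-0.06,0],[-0.0005,0.0005,-0.09,0],[-0.0005,0.0005,-0.115,0],[-0.0005,0.0005,-0.125,0]]]' 0.3 | tail -1
python3 -m crank '[[[0,0,0,0],[0,0,0,0],[0,0,0,0],[0,0,0,0],[0,0,0,0]]]'
python3 -m crank '[[[0,0,-0.004,0],[0,0,-0.008,0],[0,0,-0.008,0],[0,0,-0.008,0],[0,0,-0.008,0]]]'
```

```text
opening: 0.0259
t: 8.0
tool_pos: [0.4803, -0.129, 0.1073]
tool_rot: [0.133, 1.563, -0.135]
contact_force: [-0.4, 0.6, -0.2]
opening: 0.0254
t: 8.42
tool_pos: [0.479, -0.1284, 0.0971]
tool_rot: [0.135, 1.567, -0.134]
contact_force: [-0.2, -0.2, 0.2]
opening: 0.0254
```

```bash
python3 -m crank '[[[0,0,-0.004,0],[0,0,-0.008,0],[0,0,-0.008,0],[0,0,-0.008,0],[0,0,-0.008,0]]]' | grep -E "pos|force"
python3 -m crank '[[[0,0,-0.003,0],[0,0,-0.006,0],[0,0,-0.006,0],[0,0,-0.006,0],[0,0,-0.006,0]]]'| grep -E "pos|force"
python3 -c "
from meas import *
meas('w7')"
```

```text
tool_pos: [0.4798, -0.1287, 0.0902]
contact_force: [-0.8, -0.2, 4.4]
tool_pos: [0.4798, -0.1288, 0.0858]
contact_force: [-6.0, 2.1, 14.2]
tool [ 0.4799 -0.1288  0.0858] yaw(z) deg -9.8 open 0.0259 F [-5.4  2.4 13.7]
 collar 506.3 276.9 [ 95.6 109.2] [ 0.4771 -0.0547  0.094 ] z 0.0937
 collar 325.1 302.3 [90.2 96.3] [ 0.4757 -0.128   0.094 ] z 0.0857
 tube n 3912 [ 0.4862 -0.0562] ang deg -1.6 zmax 0.134 [ 0.474 -0.061  0.112] [ 0.504 -0.049  0.136]
 tube n 348 [ 0.4661 -0.1428] ang deg 63.6 zmax 0.124 [ 0.464 -0.148  0.112] [ 0.471 -0.14   0.132]
 tube n 363 [ 0.4717 -0.1106] ang deg -80.1 zmax 0.124 [ 0.47  -0.114  0.112] [ 0.476 -0.107  0.131]
 tube n 2291 [ 0.4856 -0.131 ] ang deg -11.0 zmax 0.13 [ 0.478 -0.138  0.112] [ 0.496 -0.125  0.133]
```

The collar is fully down (0.0857). I close on the tube, then pull up fast.

```bash
python3 -m crank '[[[0,0,0,0],[0,0,0,0],[0,0,0,0],[0,0,0,0],[0,0,0,0]]]' 0 60
python3 -m crank '[[[0,0,0.04,0],[0,0,0.08,0],[0,0,0.11,0],[0,0,0.135,0],[0,0,0.15,0]]]'
python3 -c "
from meas import *
meas('w8')"
```

```text
t: 9.72
tool_pos: [0.4812, -0.1292, 0.0864]
tool_rot: [0.133, 1.562, -0.135]
contact_force: [-2.3, 2.0, 13.0]
opening: 0.0106
t: 10.13
tool_pos: [0.4802, -0.1289, 0.2368]
tool_rot: [0.133, 1.562, -0.135]
contact_force: [-0.6, -1.1, -0.3]
opening: 0.0106
tool [ 0.4813 -0.1294  0.2392] yaw(z) deg -9.8 open 0.0106 F [0.8 0.1 2. ]
 collar 607.7 168.3 [46.9 57. ] [0.4727 0.096  0.094 ] z 0.0936
 collar 510.0 185.4 [42.3 54.4] [0.4733 0.0205 0.094 ] z 0.0936
 collar 416.6 204.4 [42.8 51.7] [ 0.4758 -0.0538  0.094 ] z 0.0937
 collar 325.3 224.1 [45.7 49.3] [ 0.4794 -0.1289  0.094 ] z 0.0937
 tube n 380 [0.4767 0.093 ] ang deg -10.3 zmax 0.125 [0.47  0.088 0.112] [0.488 0.099 0.128]
 tube n 1760 [0.5071 0.0126] ang deg -12.0 zmax 0.135 [0.472 0.    0.112] [0.551 0.025 0.137]
 tube n 1541 [ 0.5082 -0.0565] ang deg -3.6 zmax 0.135 [ 0.475 -0.064  0.112] [ 0.554 -0.048  0.137]
```

View pics/w8.png

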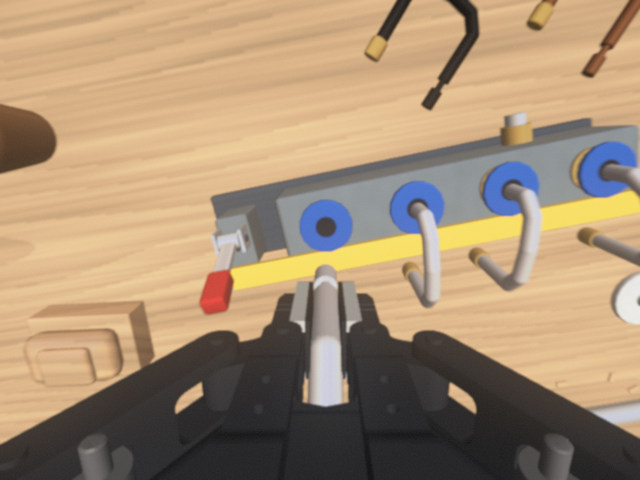

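Outlet 0 is empty (hole at 326,226) and tube 0 is upright in the fingers (325,335). I carry it to the rail, at about -0.16 along it.

```bash
python3 -m crank '[[[0.035,-0.012,0.005,4],[0.07,-0.024,0.01,8],[0.105,-0.036,0.01,12],[0.13,-0.045,0.01,12],[0.1435,-0.049,0.01,12]]]' | tail -1
python3 -m crank '[[[0,0,0,0],[0,0,0,0],[0,0,0,0],[0,0,0,0],[0,0,0,0]]]'
python3 -c "
from meas import *
meas('w9')
im,d,cm=snap('scene','s9'); im2,_,_=load('w9')
cv2.imwrite('pics/s9c.png',cv2.resize(np.hstack([im,im2])[:,:,::-1],(800,300)))"
```

```text
opening: 0.0105
t: 11.02
tool_pos: [0.6219, -0.1771, 0.2433]
tool_rot: [-0.03, 1.571, 0.03]
contact_force: [0.5, -0.6, -0.4]
opening: 0.0109
tool [ 0.622  -0.1772  0.2436] yaw(z) deg 2.2 open 0.0107 F [-0.2 -0.1 -1.2]
 collar 397.7 38.9 [56.6 63.3] [ 0.4811 -0.1293  0.094 ] z 0.0938
 collar 499.7 39.6 [55.8 65.3] [ 0.4787 -0.0548  0.094 ] z 0.0938
 collar 600.9 40.1 [53.2 68.1] [0.4762 0.0191 0.094 ] z 0.0938
 tube n 2225 [ 0.5164 -0.0579] ang deg -3.0 zmax 0.135 [ 0.476 -0.064  0.112] [ 0.556 -0.05   0.138]
 tube n 2328 [0.5152 0.0104] ang deg -10.9 zmax 0.135 [0.474 0.    0.112] [0.552 0.024 0.137]
```

View pics/s9c.png

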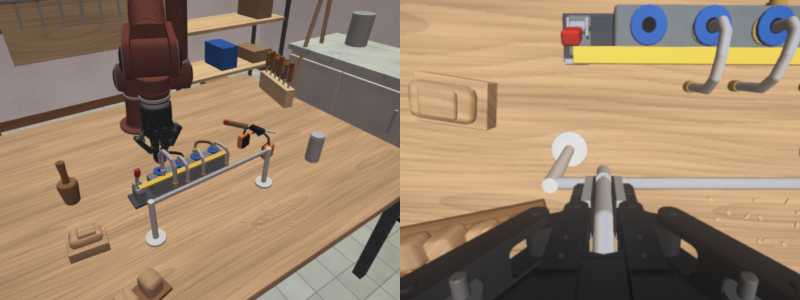

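```bash
python3 -c "
from meas import *
im,d,cm=load('w9'); P=pts(d,cm)
m=(P[...,2]>.14)&(P[...,2]<.165)&(P[...,0]>.6)&(P[...,0]<.7)&(d>0)
q=P[m];
for a in (-.23,-.21,-.17,-.15,-.1,-.05,0,.05,.1):
    k=abs(q[:,1]-a)<.01
    if k.sum()>20: print(a,k.sum(),np.percentile(q[k,0],[2,50,98]).round(4),q[k,2].max().round(4))
t,dd,ct=load('top0'); 
H=hsv(t); 
for u in range(255,420,20):
    col=[v for v in range(165,190) if H[v,u,1]<60]; print(u,col[0],col[-1],ray(ct,u,np.mean(col),.155).round(4))
for u,v in((242,175.5),(432,173.5)): print(ray(ct,u,v,.157))
"
```

```text
-0.23 771 [0.652  0.6577 0.6686] 0.1584
-0.21 468 [0.6529 0.6562 0.6653] 0.1581
-0.15 258 [0.6507 0.6527 0.6602] 0.1579
-0.1 570 [0.6491 0.6531 0.6611] 0.158
-0.05 551 [0.6472 0.6515 0.659 ] 0.1581
0 541 [0.6453 0.6498 0.6572] 0.1584
0.05 103 [0.6438 0.6486 0.6573] 0.1571
255 173 189 [0.63   0.1729 0.155 ]
275 172 177 [0.6466 0.1269 0.155 ]
295 172 177 [0.6479 0.0804 0.155 ]
315 172 177 [0.6492 0.0339 0.155 ]
335 172 176 [ 0.6517 -0.0126  0.155 ]
355 172 176 [ 0.6531 -0.0591  0.155 ]
375 172 176 [ 0.6544 -0.1056  0.155 ]
395 171 176 [ 0.6569 -0.152   0.155 ]
415 171 189 [ 0.6429 -0.1987  0.155 ]
[0.64169482 0.20333729 0.157     ]
[ 0.65890138 -0.23746032  0.157     ]
```

Bar centre line confirmed at x≈0.657 here and the mid of the tube bridge at 0.658. I lower.

```bash
python3 -m crank '[[[0,0,-0.03,0],[0,0,-0.06,0],[0,0,-0.085,0],[0,0,-0.105,0],[0,0,-0.117,0]]]' | grep -E "pos|force"
python3 -m crank '[[[0,0,-0.003,0],[0,0,-0.006,0],[0,0,-0.006,0],[0,0,-0.006,0],[0,0,-0.006,0]]]'| grep -E "pos|force"
python3 -c "
from meas import *
im2,_,_,_,_=meas('w10')
im,d,cm=snap('scene','s10')
cv2.imwrite('pics/s10c.png',np.hstack([cv2.resize(im[200:400,160:460],(400,267)),cv2.resize(im2,(356,267))])[:,:,::-1])"
```

```text
tool_pos: [0.6208, -0.1767, 0.1232]
contact_force: [-0.6, -0.0, -1.5]
tool_pos: [0.6237, -0.1779, 0.1223]
contact_force: [-0.5, 0.6, -1.3]
tool [ 0.6236 -0.1779  0.1221] yaw(z) deg 2.2 open 0.0104 F [-0.8  0.2 -0.5]
 collar 458.7 -42.6 [100.2 117.1] [ 0.4826 -0.1291  0.094 ] z 0.0937
 collar 620.7 2.2 [24.4 47.3] [ 0.4959 -0.0596  0.094 ] z 0.0937
 tube n 280 [ 0.5529 -0.0601] ang deg 38.1 zmax 0.121 [ 0.548 -0.064  0.114] [ 0.556 -0.055  0.123]
```

View pics/s10c.png

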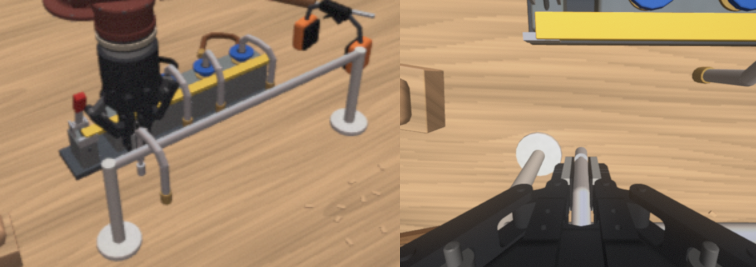

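The tube is astride the bar with the free leg beyond it (crop 165,190). I settle the last few millimetres and let go gently.

```bash
python3 -m crank '[[[0,0,-0.002,0],[0,0,-0.004,0],[0,0,-0.005,0],[0,0,-0.005,0],[0,0,-0.005,0]]]'| grep -E "pos|force"
python3 -m crank '[[[0,0,0,0],[0,0,0,0],[0,0,0,0],[0,0,0,0]]]' 0.3 | grep -E "pos|force|open"
python3 -c "
from meas import *
im2,_,_,_,_=meas('w11')
im,d,cm=snap('scene','s11')
cv2.imwrite('pics/s11c.png',np.hstack([cv2.resize(im[200:400,160:460],(400,267)),cv2.resize(im2,(356,267))])[:,:,::-1])"
```

```text
tool_pos: [0.6235, -0.1777, 0.1173]
contact_force: [-3.1, 0.8, 6.3]
tool_pos: [0.6224, -0.1774, 0.1148]
contact_force: [0.3, -0.3, -0.6]
opening: 0.0254
tool [ 0.6224 -0.1774  0.1148] yaw(z) deg 2.2 open 0.0258 F [ 0.7 -1.4 -0.3]
 collar 459.6 -18.4 [62.9 80.2] [ 0.4923 -0.1292  0.094 ] z 0.0938
 collar 623.5 -3.0 [20.8 45.9] [ 0.4951 -0.0633  0.094 ] z 0.0936
```

View pics/s11c.png

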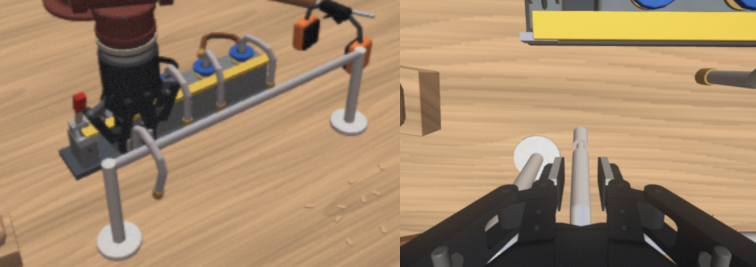

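```bash
python3 -m crank '[[[0,0,0.02,0],[0,0,0.05,0],[0,0,0.09,0],[0,0,0.12,0],[0,0,0.135,0]]]'| grep -E "pos|force"
python3 -c "
from meas import *
im2,_,_,_,_=meas('w12')
im,d,cm=snap('scene','s12')
cv2.imwrite('pics/s12c.png',np.hstack([cv2.resize(im[200:400,160:460],(400,267)),cv2.resize(im2,(356,267))])[:,:,::-1])"
```

```text
tool_pos: [0.6243, -0.1781, 0.2559]
contact_force: [1.3, -0.6, 0.7]
tool [ 0.6251 -0.1784  0.2578] yaw(z) deg 2.2 open 0.0257 F [ 0.4 -0.6  2.6]
 collar 397.7 37.0 [54.5 60.8] [ 0.4806 -0.129   0.094 ] z 0.0939
 collar 496.2 37.6 [53.  62.7] [ 0.4782 -0.0544  0.094 ] z 0.0938
 collar 594.4 38.2 [51.  65.9] [0.4759 0.0199 0.094 ] z 0.0937
 tube n 1975 [ 0.5166 -0.0575] ang deg -3.0 zmax 0.135 [ 0.475 -0.064  0.112] [ 0.555 -0.05   0.138]
 tube n 2128 [0.5144 0.0111] ang deg -11.2 zmax 0.135 [0.473 0.    0.112] [0.552 0.024 0.137]
```

View pics/s12c.png

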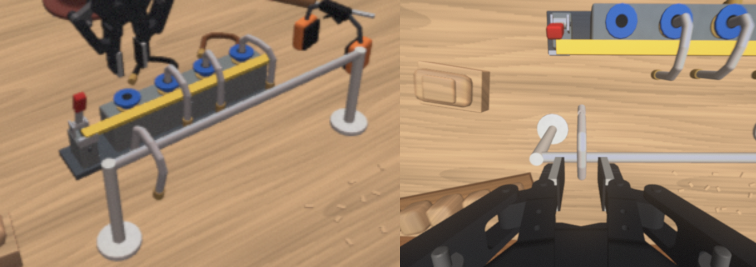

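```bash
cat >> meas.py <<'E'
def tilt(tag,y0,w=.016):
    im,d,cm=load(tag); P=pts(d,cm); H=hsv(im)
    m=(d>0)&(abs(P[...,1]-y0)<w)&(P[...,0]>.57)&(P[...,0]<.74)&(P[...,2]>.03)&(P[...,2]<.2)&(H[...,1]<70)
    q=P[m]
    for a in np.arange(.58,.73,.01):
        k=abs(q[:,0]-a)<.005
        if k.sum()>3: print("  x",a.round(3),k.sum(),"z",np.percentile(q[k,2],[2,50,98]).round(3),"y",np.median(q[k,1]).round(4))
E
python3 -c "
from meas import *
tilt('w12',-.177); tilt('s12',-.177)"
```

```text
x 0.6 149 z [0.089 0.099 0.107] y -0.178
  x 0.61 312 z [0.104 0.126 0.142] y -0.1782
  x 0.62 353 z [0.135 0.154 0.163] y -0.1774
  x 0.63 293 z [0.16  0.165 0.169] y -0.1775
  x 0.64 265 z [0.165 0.17  0.173] y -0.1766
  x 0.65 403 z [0.149 0.167 0.172] y -0.1765
  x 0.66 500 z [0.154 0.157 0.17 ] y -0.1767
  x 0.67 168 z [0.152 0.164 0.168] y -0.176
  x 0.68 139 z [0.155 0.159 0.163] y -0.175
  x 0.69 51 z [0.153 0.156 0.158] y -0.1752
  x 0.62 44 z [0.12  0.131 0.164] y -0.1825
  x 0.63 43 z [0.135 0.152 0.169] y -0.1821
  x 0.64 28 z [0.162 0.171 0.174] y -0.1805
  x 0.65 33 z [0.156 0.17  0.173] y -0.1797
  x 0.66 91 z [0.152 0.159 0.172] y -0.1808
  x 0.67 67 z [0.149 0.163 0.169] y -0.1807
  x 0.68 54 z [0.093 0.161 0.166] y -0.1785
  x 0.69 123 z [0.098 0.145 0.159] y -0.1786
  x 0.7 43 z [0.126 0.139 0.146] y -0.1768
```

Tube 0 hangs over the bar with its free side about 0.3 rad lower, since the nozzle leg is heavier. The limit is 0.6. I'll hang the next ones about 9 mm nearer the robot. Now tube 1.

```bash
python3 -m crank '[[[-0.03,0.025,0,-1.5],[-0.06,0.05,0,-3],[-0.09,0.075,0,-5.2],[-0.12,0.1,0,-5.2],[-0.1456,0.123,-0.01,-5.2]]]' 0.3| tail -1
python3 -m crank '[[[0,0,-0.01,0],[0,0,-0.02,0],[0,0,-0.02,0],[0,0,-0.02,0],[0,0,-0.02,0]]]'| grep -E "pos|force"
python3 -c "
from meas import *
meas('w13')
im,d,cm=snap('scene','s13'); tilt('s13',-.18)
snap('top','t13'); tilt('t13',-.177)"
```

```text
opening: 0.0257
tool_pos: [0.4776, -0.0551, 0.2199]
contact_force: [-0.9, -0.4, 0.7]
tool [ 0.4778 -0.0552  0.2204] yaw(z) deg -3.1 open 0.0255 F [ 0.2  0.8 -0.1]
 collar 521.2 210.7 [40.1 53.2] [0.4696 0.0945 0.094 ] z 0.0937
 collar 423.7 222.0 [48.6 52.6] [0.4745 0.0207 0.094 ] z 0.0937
 collar 326.2 229.4 [46.7 52. ] [ 0.4763 -0.0542  0.094 ] z 0.0938
 collar 230.6 234.3 [39.6 52.1] [ 0.4763 -0.1283  0.094 ] z 0.0938
 tube n 2048 [0.5032 0.1001] ang deg 10.9 zmax 0.135 [0.47  0.09  0.112] [0.548 0.114 0.137]
 tube n 1738 [0.5056 0.0134] ang deg -12.0 zmax 0.135 [0.472 0.001 0.112] [0.55  0.026 0.138]
 tube n 1566 [ 0.5064 -0.0553] ang deg -2.9 zmax 0.135 [ 0.475 -0.062  0.112] [ 0.555 -0.048  0.138]
 tube n 137 [ 0.4943 -0.2115] ang deg 79.9 zmax 0.119 [ 0.492 -0.219  0.112] [ 0.498 -0.206  0.12 ]
  x 0.62 42 z [0.083 0.096 0.157] y -0.1825
  x 0.63 58 z [0.128 0.142 0.165] y -0.1814
  x 0.64 23 z [0.158 0.17  0.172] y -0.1812
  x 0.65 33 z [0.164 0.169 0.172] y -0.1801
  x 0.66 86 z [0.149 0.159 0.172] y -0.1826
  x 0.67 71 z [0.149 0.164 0.17 ] y -0.1808
  x 0.68 35 z [0.159 0.163 0.166] y -0.178
  x 0.69 112 z [0.096 0.15  0.163] y -0.1783
  x 0.7 81 z [0.114 0.14  0.153] y -0.1771
  x 0.61 33 z [0.081 0.1   0.126] y -0.1767
  x 0.62 33 z [0.114 0.145 0.16 ] y -0.176
  x 0.63 24 z [0.156 0.162 0.166] y -0.1765
  x 0.64 27 z [0.163 0.168 0.171] y -0.176
  x 0.65 40 z [0.148 0.165 0.173] y -0.1759
  x 0.66 55 z [0.152 0.158 0.171] y -0.1749
  x 0.67 19 z [0.161 0.164 0.168] y -0.1755
  x 0.68 36 z [0.097 0.14  0.164] y -0.1737
  x 0.69 26 z [0.116 0.15  0.161] y -0.1718
```

View pics/w13.png

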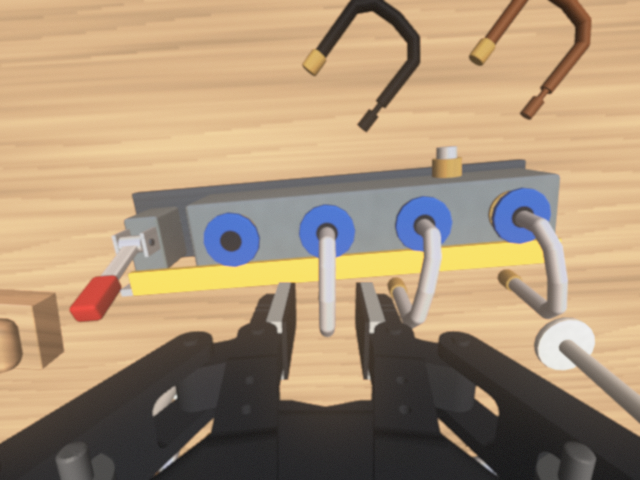

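Tube 1 is centred between the fingers (326,229 to 326,330). I go down, press and pull as before.

```bash
python3 -m crank '[[[0,0,-0.03,0],[0,0,-0.06,0],[0,0,-0.09,0],[0,0,-0.107,0],[0,0,-0.115,0]]]' 0.3 60 | grep -E "pos|force"
python3 -m crank '[[[0,0,0,0],[0,0,-0.004,0],[0,0,-0.008,0],[0,0,-0.012,0],[0,0,-0.015,0]]]'| grep -E "pos|force"
python3 -m crank '[[[0,0,-0.004,0],[0,0,-0.007,0],[0,0,-0.007,0],[0,0,-0.007,0],[0,0,-0.007,0]]]'| grep -E "pos|force"
python3 -c "
from meas import *
meas('w14')"
```

```text
tool_pos: [0.4754, -0.0543, 0.1022]
contact_force: [-0.5, 0.0, 0.3]
tool_pos: [0.4783, -0.0548, 0.092]
contact_force: [-2.5, -0.4, 8.4]
tool_pos: [0.4783, -0.0548, 0.0858]
contact_force: [-3.9, 0.9, 8.4]
tool [ 0.4783 -0.0548  0.0858] yaw(z) deg -3.0 open 0.0256 F [-2.8  0.1  9. ]
 collar 508.6 295.1 [ 92.7 108. ] [0.4748 0.0201 0.094 ] z 0.0937
 collar 327.0 300.2 [90.  95.9] [ 0.4733 -0.0536  0.094 ] z 0.0857
 collar 149.5 321.0 [ 90.  103.8] [ 0.4788 -0.1277  0.094 ] z 0.0937
 tube n 362 [ 0.4681 -0.0377] ang deg -71.3 zmax 0.124 [ 0.466 -0.04   0.112] [ 0.472 -0.033  0.132]
 tube n 349 [ 0.4663 -0.0703] ang deg 68.3 zmax 0.124 [ 0.464 -0.075  0.112] [ 0.471 -0.068  0.132]
 tube n 2611 [0.4803 0.0178] ang deg -11.5 zmax 0.131 [0.472 0.012 0.112] [0.492 0.025 0.135]
 tube n 2386 [ 0.4836 -0.0552] ang deg -4.1 zmax 0.131 [ 0.475 -0.062  0.112] [ 0.494 -0.049  0.133]
```

```bash
python3 -m crank '[[[0,0,-0.001,0],[0,0,-0.001,0],[0,0,-0.001,0],[0,0,-0.001,0],[0,0,-0.001,0]]]' 0 60| grep -E "pos|force|open"
python3 -m crank '[[[0,0,0.04,0],[0,0,0.08,0],[0,0,0.11,0],[0,0,0.14,0],[0,0,0.16,0]]]'| grep -E "pos|force|open"
python3 -c "
from meas import *
meas('w15')"
```

```text
tool_pos: [0.4799, -0.055, 0.0864]
contact_force: [-2.4, 0.4, 12.4]
opening: 0.0108
tool_pos: [0.4781, -0.0547, 0.2466]
contact_force: [1.0, 0.9, 0.1]
opening: 0.0105
tool [ 0.4798 -0.0552  0.2504] yaw(z) deg -3.0 open 0.011 F [0.9 0.2 2.1]
 collar 505.5 203.4 [36.6 48.9] [0.4699 0.0954 0.094 ] z 0.0937
 collar 415.5 212.9 [42.8 47.9] [0.4741 0.021  0.094 ] z 0.0937
 collar 326.1 219.8 [41.4 47.6] [ 0.4761 -0.054   0.094 ] z 0.0937
 collar 237.9 223.7 [33.2 46. ] [ 0.4756 -0.1285  0.094 ] z 0.0938
 tube n 1511 [0.5034 0.1007] ang deg 11.1 zmax 0.135 [0.47  0.09  0.112] [0.548 0.114 0.138]
 tube n 1416 [0.5062 0.0137] ang deg -11.9 zmax 0.135 [0.472 0.001 0.112] [0.552 0.026 0.138]
 tube n 112 [ 0.494  -0.2116] ang deg 84.7 zmax 0.12 [ 0.492 -0.219  0.112] [ 0.497 -0.205  0.125]
```

View pics/w15.png

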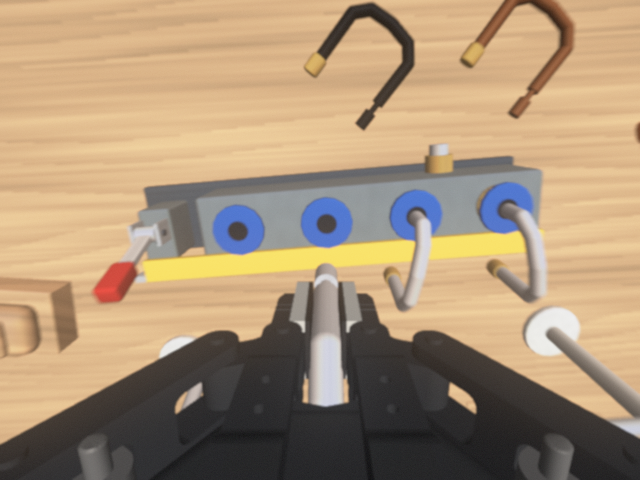

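Outlet 1 is empty (326,223) and tube 1 is held straight. On to the rail.

```bash
python3 -m crank '[[[0.035,-0.016,0,2],[0.07,-0.032,0,4],[0.1,-0.048,0,5.2],[0.12,-0.058,0,5.2],[0.1336,-0.063,0,5.2]]]' | tail -1
python3 -m crank '[[[0,0,0,0],[0,0,-0.025,0],[0,0,-0.055,0],[0,0,-0.085,0],[0,0,-0.11,0]]]' | grep -E "pos|force"
python3 -m crank '[[[0,0,-0.006,0],[0,0,-0.009,0],[0,0,-0.009,0],[0,0,-0.009,0],[0,0,-0.009,0]]]'| grep -E "pos|force"
python3 -c "
from meas import *
im2,_,_,_,_=meas('w16')
im,d,cm=snap('scene','s16')
cv2.imwrite('pics/s16c.png',np.hstack([cv2.resize(im[200:400,160:460],(400,267)),cv2.resize(im2,(356,267))])[:,:,::-1])"
```

```text
opening: 0.0104
tool_pos: [0.6091, -0.1167, 0.1299]
contact_force: [-0.6, -0.7, -0.7]
tool_pos: [0.612, -0.1178, 0.126]
contact_force: [-0.7, 0.3, -0.7]
tool [ 0.6119 -0.1178  0.1258] yaw(z) deg 2.2 open 0.0107 F [-0.6  0.2 -0.5]
 collar 310.3 -8.9 [96.4 99.8] [ 0.4839 -0.1289  0.094 ] z 0.0939
 collar 486.9 -14.4 [ 99.1 116.2] [ 0.4791 -0.0548  0.094 ] z 0.0938
 collar 632.4 16.9 [31.2 54.2] [0.4883 0.0094 0.094 ] z 0.0937
 tube n 462 [0.5479 0.0036] ang deg 22.9 zmax 0.122 [0.541 0.001 0.113] [0.553 0.009 0.124]
```

View pics/s16c.png

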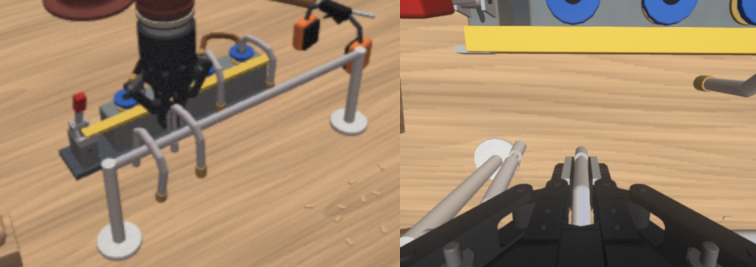

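```bash
python3 -m crank '[[[0,0,-0.002,0],[0,0,-0.004,0],[0,0,-0.007,0],[0,0,-0.007,0],[0,0,-0.007,0]]]'| grep -E "pos|force"
python3 -m crank '[[[0,0,0,0],[0,0,0,0],[0,0,0,0],[0,0,0,0],[0,0,0,0]]]' 0.3 | grep -E "pos|force|open"
python3 -m crank '[[[0,0,0.015,0],[0,0,0.04,0],[0,0,0.08,0],[0,0,0.11,0],[0,0,0.13,0]]]'| grep -E "pos|force"
python3 -c "
from meas import *
im2,_,_,_,_=meas('w17')
im,d,cm=snap('scene','s17'); tilt('w17',-.117); tilt('s17',-.118)
cv2.imwrite('pics/s17c.png',np.hstack([cv2.resize(im[200:400,160:460],(400,267)),cv2.resize(im2,(356,267))])[:,:,::-1])"
```

```text
tool_pos: [0.6113, -0.1176, 0.1176]
contact_force: [-2.6, 0.3, 5.3]
tool_pos: [0.6104, -0.1174, 0.1158]
contact_force: [0.2, -0.3, 0.2]
opening: 0.0258
tool_pos: [0.6118, -0.1178, 0.2506]
contact_force: [0.9, 0.9, 1.7]
tool [ 0.6134 -0.1183  0.2548] yaw(z) deg 2.2 open 0.0256 F [0.6 0.2 3. ]
 collar 317.3 50.8 [55.1 60.1] [ 0.4805 -0.1289  0.094 ] z 0.0939
 collar 416.8 51.6 [54.6 61. ] [ 0.4782 -0.054   0.094 ] z 0.0938
 collar 516.2 52.0 [52.8 62.6] [0.4756 0.0208 0.094 ] z 0.0938
 collar 615.5 53.1 [51.6 64.5] [0.4736 0.0956 0.094 ] z 0.0938
 tube n 1949 [0.5134 0.0119] ang deg -11.2 zmax 0.135 [0.473 0.    0.112] [0.552 0.025 0.138]
  x 0.61 46 z [0.136 0.139 0.142] y -0.1172
  x 0.62 319 z [0.139 0.15  0.158] y -0.1163
  x 0.63 252 z [0.154 0.159 0.162] y -0.1165
  x 0.64 280 z [0.158 0.163 0.166] y -0.116
  x 0.65 518 z [0.151 0.157 0.169] y -0.1159
  x 0.66 460 z [0.154 0.165 0.17 ] y -0.1161
  x 0.67 197 z [0.165 0.169 0.172] y -0.1144
  x 0.68 128 z [0.16  0.165 0.169] y -0.1145
  x 0.69 47 z [0.158 0.161 0.163] y -0.1136
  x 0.62 34 z [0.127 0.136 0.158] y -0.1221
  x 0.63 92 z [0.083 0.111 0.163] y -0.12
  x 0.64 79 z [0.069 0.084 0.167] y -0.119
  x 0.65 31 z [0.156 0.167 0.171] y -0.1208
  x 0.66 93 z [0.148 0.157 0.171] y -0.1217
  x 0.67 36 z [0.153 0.17  0.173] y -0.1182
  x 0.68 40 z [0.161 0.167 0.17 ] y -0.1173
  x 0.69 82 z [0.136 0.155 0.165] y -0.1168
  x 0.7 85 z [0.113 0.127 0.147] y -0.1155
```

View pics/s17c.png

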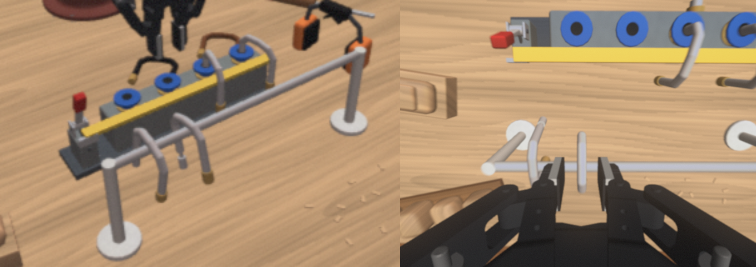

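Tube 1 hangs, tilted about 0.25 rad the other way, so 5 mm is the better offset. Now tube 2 (grey, angle -12°).

```bash
python3 -m crank '[[[-0.028,0.028,0,-3],[-0.056,0.056,0,-6],[-0.084,0.084,0,-9],[-0.112,0.112,0,-12],[-0.136,0.138,-0.01,-14]]]' 0.3| tail -1
python3 -m crank '[[[0,0,-0.01,0],[0,0,-0.016,0],[0,0,-0.016,0],[0,0,-0.016,0],[0,0,-0.016,0]]]'| grep -E "pos|force"
python3 -c "
from meas import *
meas('w18')
im,d,cm=snap('scene','s18'); tilt('s18',-.18);print(); tilt('s18',-.118)
"
```

```text
opening: 0.0256
tool_pos: [0.4753, 0.0198, 0.2203]
contact_force: [-0.5, -0.0, 0.0]
tool [0.4755 0.0198 0.2206] yaw(z) deg -11.9 open 0.0256 F [1.  0.4 0.3]
 collar 421.0 203.2 [40.8 53.9] [0.4692 0.0951 0.094 ] z 0.0937
 collar 326.7 229.8 [49.7 52. ] [0.4748 0.021  0.094 ] z 0.0937
 collar 234.4 248.7 [40.9 52. ] [ 0.4749 -0.0529  0.094 ] z 0.0938
 collar 144.3 269.1 [38.1 49.4] [ 0.4765 -0.1279  0.094 ] z 0.0938
 tube n 1766 [0.502  0.1012] ang deg 11.4 zmax 0.135 [0.47  0.09  0.112] [0.547 0.114 0.137]
 tube n 1562 [0.5032 0.0155] ang deg -11.3 zmax 0.135 [0.472 0.003 0.112] [0.549 0.026 0.137]
 tube n 144 [ 0.4947 -0.2106] ang deg 77.2 zmax 0.119 [ 0.492 -0.219  0.112] [ 0.499 -0.206  0.123]
  x 0.62 45 z [0.084 0.098 0.153] y -0.1824
  x 0.63 56 z [0.129 0.143 0.165] y -0.1812
  x 0.64 22 z [0.161 0.17  0.172] y -0.1807
  x 0.65 35 z [0.163 0.169 0.172] y -0.1796
  x 0.66 83 z [0.152 0.158 0.17 ] y -0.1821
  x 0.67 74 z [0.149 0.163 0.17 ] y -0.1815
  x 0.68 37 z [0.159 0.163 0.167] y -0.1777
  x 0.69 111 z [0.096 0.149 0.162] y -0.1787
  x 0.7 81 z [0.112 0.139 0.154] y -0.1774

  x 0.62 60 z [0.085 0.135 0.161] y -0.122
  x 0.63 116 z [0.071 0.098 0.164] y -0.12
  x 0.64 27 z [0.07  0.165 0.168] y -0.1202
  x 0.65 30 z [0.157 0.168 0.171] y -0.1203
  x 0.66 100 z [0.149 0.157 0.171] y -0.1216
  x 0.67 33 z [0.151 0.169 0.172] y -0.1191
  x 0.68 45 z [0.158 0.164 0.17 ] y -0.1165
  x 0.69 106 z [0.116 0.145 0.161] y -0.1175
  x 0.7 48 z [0.109 0.119 0.136] y -0.1155
```

View pics/w18.png

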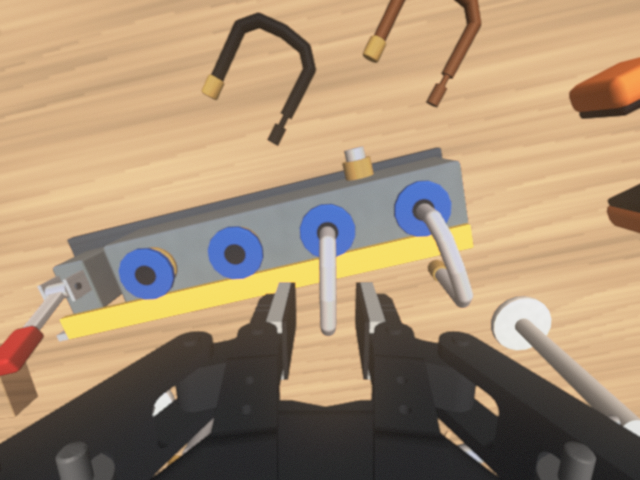

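Tube 2 is centred (328,230 to 328,328). I press and pull.

```bash
python3 -m crank '[[[0,0.0005,-0.03,0],[0,0.0005,-0.06,0],[0,0.0005,-0.09,0],[0,0.0005,-0.107,0],[0,0.0005,-0.115,0]]]' 0.3 60 | grep -E "pos|force"
python3 -m crank '[[[0,0,0,0],[0,0,-0.004,0],[0,0,-0.008,0],[0,0,-0.012,0],[0,0,-0.015,0]]]'| grep -E "pos|force"
python3 -m crank '[[[0,0,-0.004,0],[0,0,-0.008,0],[0,0,-0.008,0],[0,0,-0.008,0],[0,0,-0.008,0]]]'| grep -E "pos|force"
python3 -c "
from meas import *
meas('w19')"
```

```text
tool_pos: [0.473, 0.0208, 0.1022]
contact_force: [-0.4, 0.1, -0.8]
tool_pos: [0.476, 0.0208, 0.092]
contact_force: [-2.0, -0.4, 8.2]
tool_pos: [0.476, 0.0209, 0.0858]
contact_force: [-6.3, -0.1, 13.7]
tool [0.4761 0.0209 0.0858] yaw(z) deg -11.8 open 0.0259 F [-7.   0.1 14.6]
 collar 506.1 267.6 [ 93.4 110.2] [0.4718 0.0952 0.094 ] z 0.0937
 collar 325.6 300.0 [90.6 95.7] [0.4709 0.0222 0.094 ] z 0.0857
 collar 154.4 342.7 [84.1 98.3] [ 0.4755 -0.0527  0.094 ] z 0.0937
 collar 8.8 380.5 [77.6 86.6] [ 0.4803 -0.1212  0.094 ] z 0.0937
 tube n 5481 [0.4862 0.0975] ang deg 13.9 zmax 0.135 [0.469 0.09  0.112] [0.513 0.109 0.137]
 tube n 353 [0.4618 0.0072] ang deg 66.5 zmax 0.124 [0.46  0.002 0.112] [0.466 0.01  0.132]
 tube n 364 [0.4685 0.0393] ang deg -84.6 zmax 0.124 [0.466 0.036 0.112] [0.473 0.043 0.133]
 tube n 2375 [0.4811 0.0188] ang deg -12.0 zmax 0.13 [0.473 0.011 0.112] [0.492 0.025 0.134]
```

```bash
python3 -m crank '[[[0,0,0,0],[0,0,0,0],[0,0,0,0],[0,0,0,0],[0,0,0,0]]]' 0 60| grep -E "pos|force|open"
python3 -m crank '[[[0,0,0.04,0],[0,0,0.08,0],[0,0,0.11,0],[0,0,0.14,0],[0,0,0.16,0]]]'| grep -E "pos|force|open"
python3 -c "
from meas import *
meas('w20')"
```

```text
tool_pos: [0.4775, 0.0207, 0.0864]
contact_force: [-2.2, 0.3, 12.6]
opening: 0.0107
tool_pos: [0.4758, 0.021, 0.2466]
contact_force: [1.2, 0.4, -0.2]
opening: 0.0106
tool [0.4775 0.0208 0.2505] yaw(z) deg -11.8 open 0.0107 F [ 1.3 -0.1  2.6]
 collar 411.5 195.8 [34.5 47.6] [0.4685 0.0953 0.094 ] z 0.0937
 collar 324.7 221.1 [44.4 47.5] [0.4748 0.0208 0.094 ] z 0.0938
 collar 239.2 238.7 [37.1 46. ] [ 0.4749 -0.0538  0.094 ] z 0.0937
 collar 155.2 254.9 [28.7 41.8] [ 0.4742 -0.1289  0.094 ] z 0.0938
 tube n 1443 [0.5026 0.1016] ang deg 11.4 zmax 0.135 [0.47  0.09  0.112] [0.549 0.114 0.137]
 tube n 116 [ 0.4943 -0.2107] ang deg 81.0 zmax 0.121 [ 0.492 -0.218  0.112] [ 0.498 -0.204  0.125]
```

View pics/w20.png

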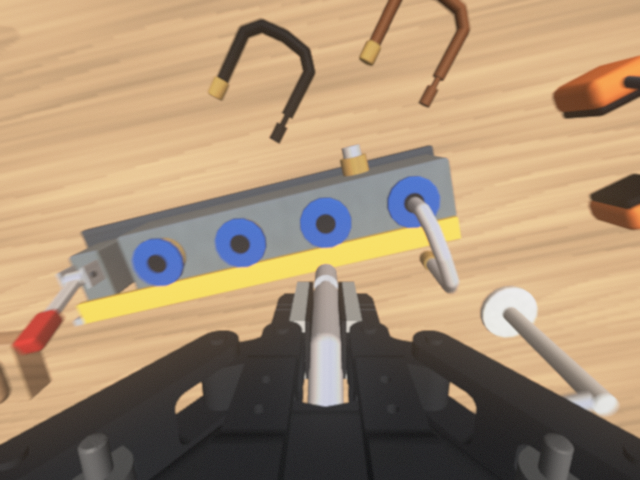

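Outlet 2 is empty (325,222) and tube 2 is held. To the rail.

```bash
python3 -m crank '[[[0.032,-0.018,0,4],[0.064,-0.036,0,8],[0.096,-0.054,0,12],[0.122,-0.069,0,14],[0.138,-0.078,0,14]]]' | tail -1
python3 -m crank '[[[0,0,0,0],[0,0,-0.025,0],[0,0,-0.055,0],[0,0,-0.085,0],[0,0,-0.11,0]]]' | grep -E "pos|force"
python3 -m crank '[[[0,0,-0.006,0],[0,0,-0.009,0],[0,0,-0.009,0],[0,0,-0.009,0],[0,0,-0.009,0]]]'| grep -E "pos|force"
python3 -c "
from meas import *
im2,_,_,_,_=meas('w21')
im,d,cm=snap('scene','s21')
cv2.imwrite('pics/s21c.png',np.hstack([cv2.resize(im[200:400,160:460],(400,267)),cv2.resize(im2,(356,267))])[:,:,::-1])"
```

```text
opening: 0.0104
tool_pos: [0.6112, -0.0563, 0.1297]
contact_force: [-0.4, 0.2, -1.3]
tool_pos: [0.6141, -0.0572, 0.126]
contact_force: [-0.2, -0.7, 0.1]
tool [ 0.614  -0.0572  0.1258] yaw(z) deg 2.2 open 0.0105 F [-0.7  0.1 -1.1]
 collar 167.9 -21.9 [ 95.  104.6] [ 0.4835 -0.1279  0.094 ] z 0.0939
 collar 344.7 -17.5 [95.5 97. ] [ 0.4823 -0.0539  0.094 ] z 0.0939
 collar 522.9 -23.3 [ 95.9 116.1] [0.4774 0.0204 0.094 ] z 0.0938
```

View pics/s21c.png

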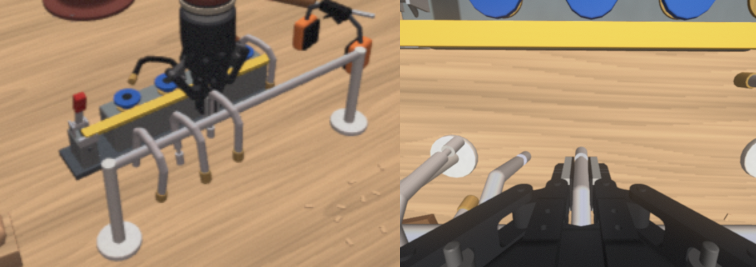

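```bash
python3 -m crank '[[[0,0,-0.002,0],[0,0,-0.004,0],[0,0,-0.007,0],[0,0,-0.007,0],[0,0,-0.007,0]]]'| grep -E "pos|force"
python3 -m crank '[[[0,0,0,0],[0,0,0,0],[0,0,0,0],[0,0,0,0],[0,0,0,0]]]' 0.3 | grep -E "pos|force|open"
python3 -m crank '[[[0,0,0.015,0],[0,0,0.04,0],[0,0,0.08,0],[0,0,0.11,0],[0,0,0.13,0]]]'| grep -E "pos|force"
python3 -c "
from meas import *
im2,_,_,_,_=meas('w22')
im,d,cm=snap('scene','s22'); tilt('w22',-.057)
cv2.imwrite('pics/s22c.png',np.hstack([cv2.resize(im[200:400,160:460],(400,267)),cv2.resize(im2,(356,267))])[:,:,::-1])"
```

```text
tool_pos: [0.6132, -0.0571, 0.1172]
contact_force: [-1.4, 0.4, 3.9]
tool_pos: [0.6124, -0.0569, 0.1158]
contact_force: [-0.4, -0.2, 0.4]
opening: 0.0257
tool_pos: [0.6138, -0.0572, 0.2505]
contact_force: [1.3, 0.2, 0.7]
tool [ 0.6154 -0.0575  0.2548] yaw(z) deg 2.2 open 0.0256 F [1.  0.5 3.5]
 collar 236.4 44.1 [54.7 60.3] [ 0.4803 -0.129   0.094 ] z 0.0939
 collar 336.4 45.0 [55.5 60.5] [ 0.4781 -0.054   0.094 ] z 0.0939
 collar 436.4 45.8 [54.8 61.6] [0.4758 0.021  0.094 ] z 0.0938
 collar 536.3 46.6 [53.4 63.7] [0.4735 0.0959 0.094 ] z 0.0938
 tube n 1890 [0.5082 0.1018] ang deg 12.2 zmax 0.135 [0.471 0.091 0.112] [0.549 0.115 0.138]
  x 0.61 259 z [0.083 0.136 0.151] y -0.0566
  x 0.62 367 z [0.083 0.155 0.163] y -0.0564
  x 0.63 257 z [0.16  0.164 0.166] y -0.056
  x 0.64 247 z [0.163 0.166 0.168] y -0.0555
  x 0.65 577 z [0.151 0.157 0.169] y -0.0566
  x 0.66 366 z [0.153 0.165 0.169] y -0.0561
  x 0.67 210 z [0.162 0.166 0.168] y -0.0545
  x 0.68 91 z [0.156 0.163 0.167] y -0.0542
  x 0.69 43 z [0.098 0.155 0.159] y -0.0544
```

View pics/s22c.png

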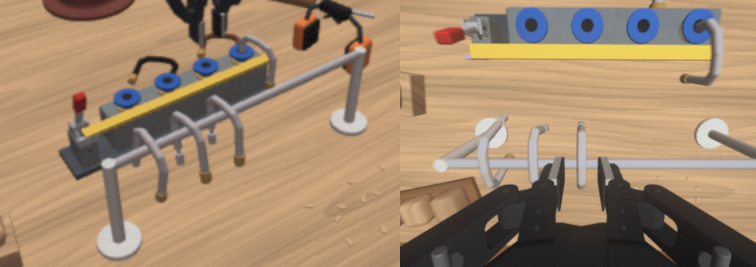

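Tube 2 hangs level. Now tube 3 (angle +12°).

```bash
python3 -m crank '[[[-0.028,0.03,0,2],[-0.056,0.06,0,4],[-0.084,0.09,0,6],[-0.112,0.12,0,8],[-0.14,0.1525,-0.01,9.5]]]' 0.3| tail -1
python3 -m crank '[[[0,0,-0.01,0],[0,0,-0.016,0],[0,0,-0.016,0],[0,0,-0.016,0],[0,0,-0.016,0]]]'| grep -E "pos|force"
python3 -c "
from meas import *
meas('w23')
"
```

```text
opening: 0.0256
tool_pos: [0.4749, 0.093, 0.2208]
contact_force: [-0.1, -0.2, -0.0]
tool [0.475  0.0929 0.2212] yaw(z) deg 11.6 open 0.0252 F [-0.4  0.1 -0.1]
 collar 32.4 177.3 [47.9 58.5] [ 0.4786 -0.1284  0.094 ] z 0.0938
 collar 134.3 192.3 [43.3 55.1] [ 0.4746 -0.0534  0.094 ] z 0.0938
 collar 233.8 208.6 [42.2 53.3] [0.4719 0.0216 0.094 ] z 0.0937
 collar 329.2 222.2 [36.  49.6] [0.4676 0.0948 0.094 ] z 0.0937
 tube n 1555 [0.5014 0.1021] ang deg 12.2 zmax 0.135 [0.47  0.091 0.112] [0.548 0.115 0.137]
```

View pics/w23.png

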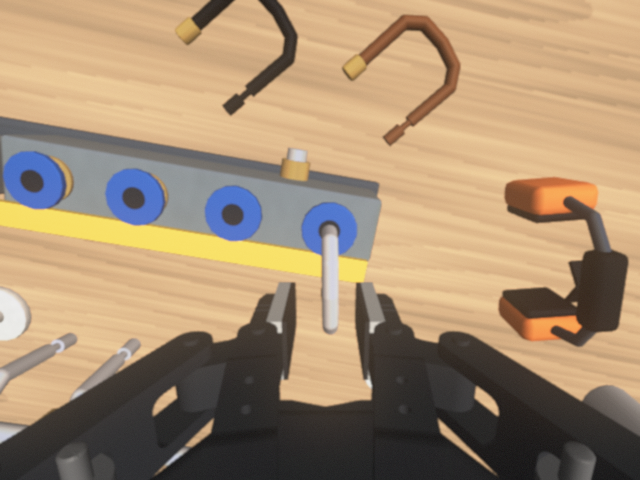

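Tube 3 is nearly centred (330,228 to 330,325), with the arm still settling by 2–3 mm. I press and pull.

```bash
python3 -m crank '[[[0,0,-0.02,0],[0,0,-0.04,0],[0,0,-0.06,0],[0,0,-0.06,0],[0,0,-0.06,0]]]' 0.3 60 | grep -E "pos|force"
python3 -m crank '[[[0,0,-0.02,0],[0,0,-0.04,0],[0,0,-0.05,0],[0,0,-0.055,0],[0,0,-0.055,0]]]' | grep -E "pos|force"
python3 -m crank '[[[0,0,0,0],[0,0,-0.004,0],[0,0,-0.008,0],[0,0,-0.012,0],[0,0,-0.015,0]]]'| grep -E "pos|force"
python3 -m crank '[[[0,0,-0.004,0],[0,0,-0.008,0],[0,0,-0.008,0],[0,0,-0.008,0],[0,0,-0.008,0]]]'| grep -E "pos|force"
python3 -c "
from meas import *
meas('w24')"
```

```text
tool_pos: [0.4739, 0.0932, 0.1603]
contact_force: [-0.5, -0.7, 0.6]
tool_pos: [0.4742, 0.0937, 0.1058]
contact_force: [0.5, 0.2, 0.8]
tool_pos: [0.4747, 0.0938, 0.0917]
contact_force: [-2.1, 0.1, 9.2]
tool_pos: [0.4748, 0.0938, 0.0857]
contact_force: [-7.8, -1.4, 15.9]
tool [0.4748 0.0938 0.0858] yaw(z) deg 11.7 open 0.0256 F [-7.7 -0.4 16.1]
 collar 0.2 247.2 [21.7 59.4] [ 0.4735 -0.0359  0.094 ] z 0.0936
 collar 148.7 277.4 [ 95.3 109.6] [0.4744 0.0219 0.094 ] z 0.0937
 collar 329.6 298.7 [90.4 95.8] [0.4687 0.0947 0.094 ] z 0.0856
 tube n 346 [0.4673 0.0759] ang deg 83.4 zmax 0.124 [0.465 0.072 0.112] [0.472 0.079 0.132]
 tube n 355 [0.4607 0.108 ] ang deg -54.9 zmax 0.124 [0.459 0.105 0.112] [0.465 0.113 0.131]
 tube n 2425 [0.4789 0.0985] ang deg 11.7 zmax 0.131 [0.47  0.092 0.112] [0.49  0.106 0.133]
```

```bash
python3 -m crank '[[[0,0.001,0,0],[0,0.0015,0,0],[0,0.0015,0,0],[0,0.0015,0,0],[0,0.0015,0,0]]]' 0 60| grep -E "pos|force|open"
python3 -m crank '[[[0,0,0.04,0],[0,0,0.08,0],[0,0,0.11,0],[0,0,0.14,0],[0,0,0.16,0]]]'| grep -E "pos|force|open"
python3 -c "
from meas import *
meas('w25')"
```

```text
tool_pos: [0.4763, 0.0954, 0.0864]
contact_force: [-3.9, -0.7, 14.8]
opening: 0.0108
tool_pos: [0.475, 0.0954, 0.2462]
contact_force: [1.3, -0.1, 0.4]
opening: 0.0105
tool [0.4767 0.0955 0.2502] yaw(z) deg 11.7 open 0.0106 F [ 1.3 -0.3  3.1]
 collar 51.9 170.1 [39.4 49.7] [ 0.4772 -0.13    0.094 ] z 0.0939
 collar 146.4 184.4 [35.1 49.6] [ 0.4734 -0.0543  0.094 ] z 0.0938
 collar 237.8 202.9 [40.9 48.9] [0.4734 0.0211 0.094 ] z 0.0937
 collar 325.3 211.8 [26.7 44.7] [0.466  0.0937 0.094 ] z 0.0937
```

View pics/w25.png

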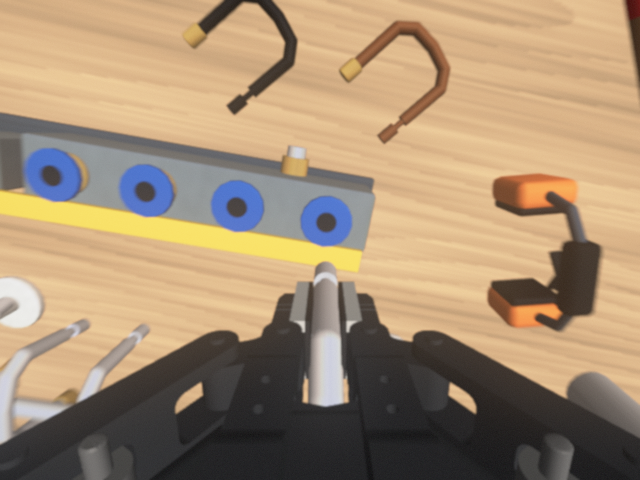

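All outlets are empty and tube 3 is held. To the rail.

```bash
python3 -m crank '[[[0.032,-0.022,0,-2],[0.064,-0.044,0,-5],[0.096,-0.066,0,-8],[0.122,-0.083,0,-9.5],[0.138,-0.094,0,-9.5]]]' | tail -1
python3 -m crank '[[[0,0,0,0],[0,0,-0.025,0],[0,0,-0.055,0],[0,0,-0.085,0],[0,0,-0.11,0]]]' | grep -E "pos|force"
python3 -m crank '[[[0,0,-0.006,0],[0,0,-0.009,0],[0,0,-0.009,0],[0,0,-0.009,0],[0,0,-0.009,0]]]'| grep -E "pos|force"
python3 -c "
from meas import *
im2,_,_,_,_=meas('w26')
im,d,cm=snap('scene','s26')
cv2.imwrite('pics/s26c.png',np.hstack([cv2.resize(im[200:400,160:460],(400,267)),cv2.resize(im2,(356,267))])[:,:,::-1])"
```

```text
opening: 0.0105
tool_pos: [0.6104, 0.0019, 0.1296]
contact_force: [0.6, -0.2, -1.3]
tool_pos: [0.6136, 0.0012, 0.1264]
contact_force: [-0.9, 0.7, -0.2]
tool [0.6135 0.0012 0.1263] yaw(z) deg 2.2 open 0.0107 F [ 0.9 -0.6 -0.9]
 collar 36.2 -0.9 [50.9 74.5] [ 0.4927 -0.1263  0.094 ] z 0.0939
 collar 209.0 -18.3 [88.8 93.7] [ 0.4835 -0.0525  0.094 ] z 0.0939
 collar 383.1 -17.7 [91.3 93.7] [0.481  0.0207 0.094 ] z 0.0938
 collar 563.2 -32.1 [ 99.2 128.6] [0.473  0.0952 0.094 ] z 0.0938
```

View pics/s26c.png

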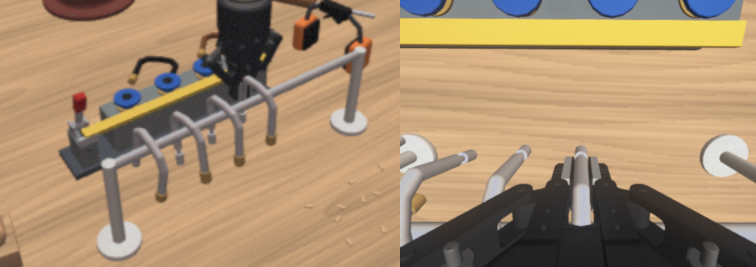

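```bash
python3 -m crank '[[[0,0,-0.002,0],[0,0,-0.004,0],[0,0,-0.007,0],[0,0,-0.007,0],[0,0,-0.007,0]]]'| grep -E "pos|force"
python3 -m crank '[[[0,0,0,0],[0,0,0,0],[0,0,0,0],[0,0,0,0],[0,0,0,0]]]' 0.3 | grep -E "pos|force|open"
python3 -m crank '[[[0,0,0.015,0],[0,0,0.04,0],[0,0,0.08,0],[0,0,0.11,0],[0,0,0.13,0]]]'| grep -E "pos|force"
python3 -m crank '[[[0,0,0,0],[0,0,0,0],[0,0,0,0],[0,0,0,0],[0,0,0,0]]]' | grep -E "^t|pos|force|open"
python3 -c "
from meas import *
im2,_,_,_,_=meas('w27')
im,d,cm=snap('scene','s27'); snap('top','t27')
for y in (-.177,-.116,-.056,.003): print(y); tilt('t27',y)
cv2.imwrite('pics/s27c.png',np.hstack([cv2.resize(im[200:400,160:460],(400,267)),cv2.resize(im2,(356,267))])[:,:,::-1])"
```

```text
tool_pos: [0.6125, 0.0012, 0.1174]
contact_force: [-0.3, 0.2, 3.4]
tool_pos: [0.6119, 0.0013, 0.1165]
contact_force: [0.8, -0.4, 0.4]
opening: 0.0257
tool_pos: [0.6133, 0.0012, 0.2511]
contact_force: [0.4, 0.6, 0.6]
t: 31.6
tool_pos: [0.6112, 0.0014, 0.2444]
tool_rot: [-0.03, 1.574, 0.03]
contact_force: [0.4, 0.8, -0.7]
opening: 0.0256
tool [0.6113 0.0014 0.2448] yaw(z) deg 2.2 open 0.0258 F [-0.7 -0.5  0.5]
 collar 156.0 45.7 [54.8 63.3] [ 0.4808 -0.1283  0.094 ] z 0.0939
 collar 257.2 46.7 [55.8 61.9] [ 0.4786 -0.0538  0.094 ] z 0.0939
 collar 358.1 47.4 [56.2 61.7] [0.4763 0.0208 0.094 ] z 0.0939
 collar 458.9 48.2 [55.6 63.1] [0.4739 0.0953 0.094 ] z 0.0938
-0.177
  x 0.61 28 z [0.085 0.099 0.127] y -0.1769
  x 0.62 33 z [0.108 0.143 0.159] y -0.1758
  x 0.63 25 z [0.154 0.16  0.168] y -0.1772
  x 0.64 27 z [0.163 0.167 0.17 ] y -0.176
  x 0.65 38 z [0.149 0.164 0.171] y -0.1754
  x 0.66 56 z [0.152 0.157 0.17 ] y -0.1752
  x 0.67 21 z [0.162 0.166 0.169] y -0.1754
  x 0.68 32 z [0.095 0.159 0.167] y -0.1738
  x 0.69 26 z [0.107 0.137 0.162] y -0.172
-0.116
  x 0.61 9 z [0.136 0.146 0.148] y -0.1168
  x 0.62 29 z [0.099 0.151 0.163] y -0.1148
  x 0.63 23 z [0.078 0.16  0.168] y -0.1142
  x 0.64 23 z [0.16  0.164 0.17 ] y -0.1166
  x 0.65 49 z [0.15 0.16 0.17] y -0.1139
  x 0.66 39 z [0.153 0.16  0.171] y -0.1153
  x 0.67 19 z [0.164 0.168 0.173] y -0.1132
  x 0.68 19 z [0.156 0.164 0.168] y -0.1131
  x 0.69 11 z [0.107 0.143 0.158] y -0.1096
-0.056
0.003
  x 0.61 13 z [0.084 0.114 0.149] y 0.0022
```

View pics/s27c.png

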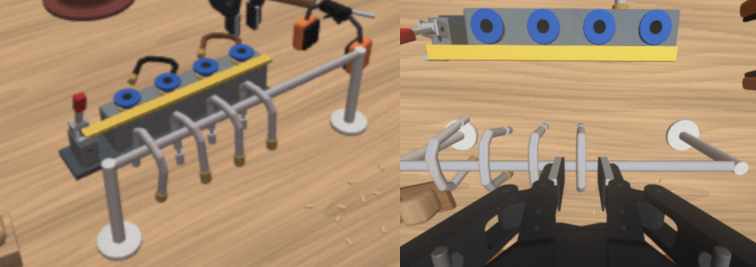

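All four tubes hang (crop 150–270, 130–190) and the outlets are empty. Next the lever: I go over it, high.

```bash
python3 -m crank '[[[-0.02,-0.035,0.01,0],[-0.04,-0.07,0.01,0],[-0.06,-0.105,0.01,0],[-0.08,-0.14,0.01,0],[-0.095,-0.175,0.01,0]]]' 0.5| tail -1
python3 -m crank '[[[-0.007,-0.02,0,0],[-0.014,-0.04,0,0],[-0.014,-0.04,0,0],[-0.014,-0.04,0,0],[-0.014,-0.04,0,0]]]'| grep -E "pos|force"
python3 -c "
from meas import *
im,d,cm,P,H=meas('w28')
m=((H[...,0]<6)|(H[...,0]>174))&(H[...,1]>180)&(H[...,2]>90)&(d>0)
for b in blobs(m,50): print('red',b.sum(),np.median(P[b],0).round(4),np.percentile(P[b],[2,98],axis=0).round(3).tolist())
im,d,cm=snap('scene','s28'); P=pts(d,cm);H=hsv(im)
m=((H[...,0]<6)|(H[...,0]>174))&(H[...,1]>180)&(H[...,2]>90)&(d>0)
for b in blobs(m,15): print('red',b.sum(),np.median(P[b],0).round(4),np.percentile(P[b],[2,98],axis=0).round(3).tolist())
"
```

```text
opening: 0.0428
tool_pos: [0.5033, -0.2132, 0.2566]
contact_force: [0.6, 0.2, -1.3]
tool [ 0.5034 -0.2129  0.2566] yaw(z) deg 2.2 open 0.0428 F [ 0.4 -0.4 -0. ]
 collar 424.6 191.9 [33.4 44. ] [ 0.4751 -0.1293  0.094 ] z 0.0938
 collar 512.4 193.9 [35.8 46.7] [ 0.4739 -0.0543  0.094 ] z 0.0936
 collar 599.3 196.5 [40.3 47.7] [0.4733 0.0203 0.094 ] z 0.0936
red 18 [0.2393 0.3329 0.0235] [[0.233, 0.324, 0.016], [0.246, 0.34, 0.027]]
red 25 [ 0.5136 -0.2149  0.1523] [[0.508, -0.222, 0.149], [0.517, -0.209, 0.156]]
```

View pics/w28.png

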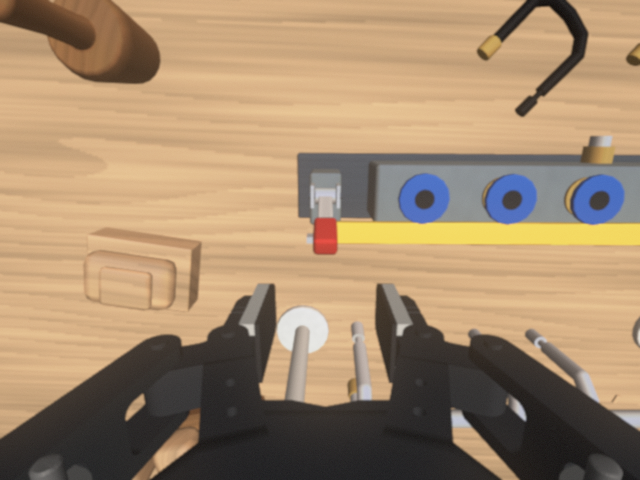

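The lever grip is at (325,237), centred between the fingers. I go down, grip, and follow the arc back.

```bash
python3 -m crank '[[[-0.001,-0.001,-0.035,0],[-0.001,-0.001,-0.07,0],[-0.001,-0.001,-0.1,0],[-0.001,-0.001,-0.125,0],[-0.001,-0.001,-0.136,0]]]' 0.5 30| grep -E "pos|force"
python3 -m crank '[[[0,0,0,0],[0,0,0,0],[0,0,0,0],[0,0,0,0],[0,0,0,0]]]' 0 30| grep -E "pos|force|open"
python3 -c "
from meas import *
snap('wrist','w29')"
```

```text
tool_pos: [0.5002, -0.2123, 0.1163]
contact_force: [0.2, 1.4, -0.4]
tool_pos: [0.5026, -0.2138, 0.1216]
contact_force: [0.9, 4.9, -3.8]
opening: 0.0172
```

View pics/w29.png

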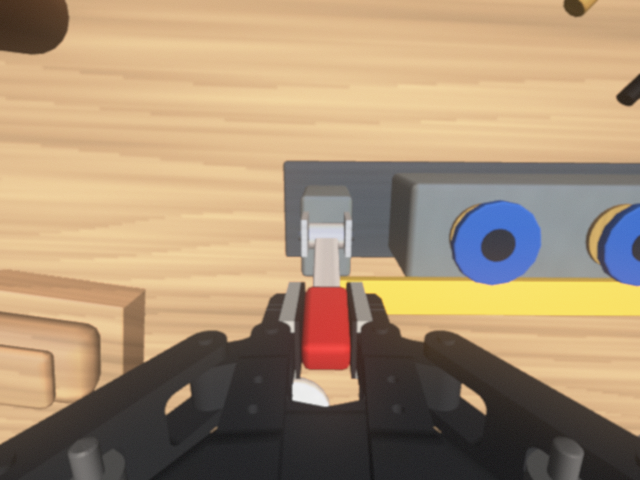

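The grip is held (327,325). I follow the arc down.

```bash
python3 -m crank '[[[-0.009,0,0.002,0],[-0.018,0,0.0033,0],[-0.027,0,0.003,0],[-0.037,0,0.001,0],[-0.045,0,-0.002,0]]]' | grep -E "pos|force|open"
python3 -m crank '[[[-0.0085,0,-0.0045,0],[-0.016,0,-0.010,0],[-0.0225,0,-0.017,0],[-0.028,0,-0.024,0],[-0.032,0,-0.0325,0]]]' | grep -E "pos|force|open"
python3 -m crank '[[[-0.002,0,-0.006,0],[-0.0035,0,-0.012,0],[-0.0045,0,-0.018,0],[-0.005,0,-0.024,0],[-0.005,0,-0.024,0]]]' | grep -E "pos|force|open"
python3 -c "
from meas import *
snap('wrist','w30')"
```

```text
tool_pos: [0.4607, -0.2151, 0.1227]
contact_force: [7.3, 6.2, 2.6]
opening: 0.0174
tool_pos: [0.4269, -0.2163, 0.0923]
contact_force: [-11.6, 7.2, 15.2]
opening: 0.0175
tool_pos: [0.4203, -0.2163, 0.0646]
contact_force: [-6.7, -0.1, 5.0]
opening: 0.0174
```

View pics/w30.png

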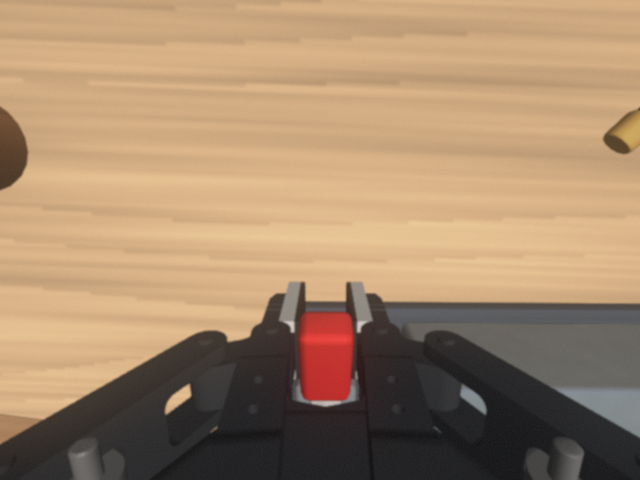

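```bash
python3 -m crank '[[[0,0,0,0],[0,0,0,0],[0,0,0,0],[0,0,0,0],[0,0,0,0]]]' 0.5| grep -E "pos|force|open"
python3 -c "
from meas import *
im2,d,cm=snap('wrist','w31'); im,d,cm=snap('scene','s31')
cv2.imwrite('pics/s31c.png',np.hstack([cv2.resize(im[200:400,160:460],(400,267)),cv2.resize(im2,(356,267))])[:,:,::-1])"
```

```text
tool_pos: [0.4205, -0.215, 0.0628]
contact_force: [0.5, 0.3, 0.5]
opening: 0.0424
```

View pics/s31c.png

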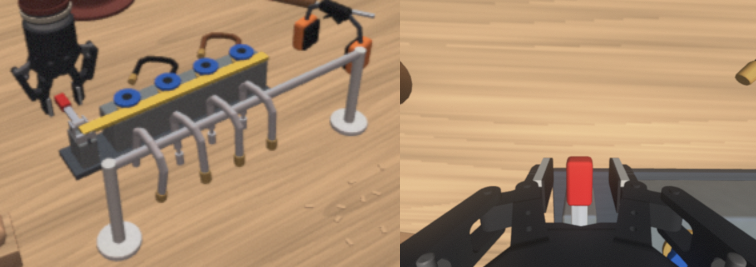

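On release the lever snapped down and lies flat (crop 65,100). I rise and verify.

```bash
python3 -m crank '[[[0,0,0.03,0],[0,0,0.07,0],[0,0,0.11,0],[0,0,0.15,0],[0,0,0.18,0]]]'| grep -E "pos|force|open"
python3 -m crank '[[[0,0,0.01,0],[0,0.03,0.02,2],[0,0.06,0.02,4],[0,0.09,0.02,6],[0,0.12,0.02,8]]]'| grep -E "^t|pos|force|open"
python3 -c "
from meas import *
im2,d,cm=snap('wrist','w32')
for n,t in (('scene','s32'),('top','t32')):
  im,d,cm=snap(n,t); P=pts(d,cm);H=hsv(im)
  m=((H[...,0]<6)|(H[...,0]>174))&(H[...,1]>180)&(H[...,2]>90)&(d>0)
  for b in blobs(m,15): print('red',b.sum(),np.median(P[b],0).round(4),np.percentile(P[b],[2,98],axis=0).round(3).tolist())
  m=(H[...,0]>20)&(H[...,0]<30)&(H[...,1]>200)&(d>0)&(P[...,2]>.07)&(P[...,2]<.1)&(P[...,1]<-.14)&(P[...,1]>-.2); q=P[m]; print('yellow',np.percentile(q,[5,50,95],axis=0).round(4).tolist())
for t in ('scene0','s13','top0'):
  im,d,cm=load(t); P=pts(d,cm);H=hsv(im)
  m=(H[...,0]>20)&(H[...,0]<30)&(H[...,1]>200)&(d>0)&(P[...,2]>.07)&(P[...,2]<.1)&(P[...,1]<-.14)&(P[...,1]>-.2); q=P[m]; print(t,'yellow',np.percentile(q,[5,50,95],axis=0).round(4).tolist())
im=load('t32')[0]
cv2.imwrite('pics/t32c.png',cv2.resize(im[150:350,120:540,::-1],None,fx=1.9,fy=1.9,interpolation=cv2.INTER_CUBIC))
"
```

```text
tool_pos: [0.4207, -0.2151, 0.2462]
contact_force: [0.6, -0.3, 0.1]
opening: 0.0425
t: 36.22
tool_pos: [0.4197, -0.0935, 0.2614]
tool_rot: [-0.14, 1.567, 0.141]
contact_force: [0.9, 0.3, 0.0]
opening: 0.0427
red 58 [ 0.4257 -0.2178  0.087 ] [[0.413, -0.225, 0.084], [0.439, -0.211, 0.089]]Traceback (most recent call last):
  File "<string>", line 8, in <module>
    m=(H[...,0]>20)&(H[...,0]<30)&(H[...,1]>200)&(d>0)&(P[...,2]>.07)&(P[...,2]<.1)&(P[...,1]<-.14)&(P[...,1]>-.2); q=P[m]; print('yellow',np.percentile(q,[5,50,95],axis=0).round(4).tolist())
                                                                                                                                           ~~~~~~~~~~~~~^^^^^^^^^^^^^^^^^^^^
    return _quantile_unchecked(
        a, q, axis, out, overwrite_input, method, keepdims, weights)
    return _ureduce(a,
                    func=_quantile_ureduce_func,
    ...<5 lines>...
                    overwrite_input=overwrite_input,
                    method=method)
    r = func(a, **kwargs)
    result = _quantile(arr,
                       quantiles=q,
    ...<2 lines>...
                       out=out,
                       weights=wgt)
    slices_having_nans = np.isnan(arr[-1, ...])
                                  ~~~^^^^^^^^^
IndexError: index -1 is out of bounds for axis 0 with size 0
```

View pics/s32.png

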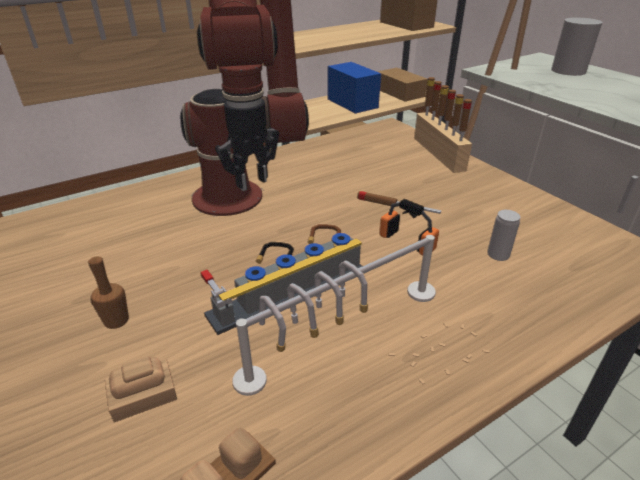

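```bash
python3 -c "
from meas import *
for t in ('scene0','s27','s32'):
  im,d,cm=load(t); P=pts(d,cm);H=hsv(im)
  m=((H[...,0]<6)|(H[...,0]>174))&(H[...,1]>180)&(H[...,2]>90)&(d>0)&(P[...,1]<0)
  for b in blobs(m,15): print(t,'red',b.sum(),np.median(P[b],0).round(4),np.percentile(P[b],[2,98],axis=0).round(3).tolist())
  m=(H[...,0]>20)&(H[...,0]<30)&(H[...,1]>180)&(d>0)&(P[...,2]>.078)&(P[...,2]<.1)&(P[...,1]<0); q=P[m]; print('yellow',len(q),np.percentile(q,[5,50,95],axis=0).round(4).tolist() if len(q) else '')
a=load('scene0')[0][220:340,190:300];b=load('s32')[0][220:340,190:300];c=load('s27')[0][220:340,190:300]
cv2.imwrite('pics/cmp.png',cv2.resize(np.hstack([a,c,b])[:,:,::-1],None,fx=2.4,fy=2.4,interpolation=cv2.INTER_CUBIC))
"
```

```text
scene0 red 55 [ 0.4263 -0.2184  0.0873] [[0.413, -0.225, 0.085], [0.438, -0.211, 0.089]]
yellow 0 
s27 red 30 [ 0.5129 -0.2154  0.1527] [[0.508, -0.222, 0.15], [0.517, -0.209, 0.156]]
yellow 0 
s32 red 58 [ 0.4257 -0.2178  0.087 ] [[0.413, -0.225, 0.084], [0.439, -0.211, 0.089]]
yellow 0
```

View pics/cmp.png

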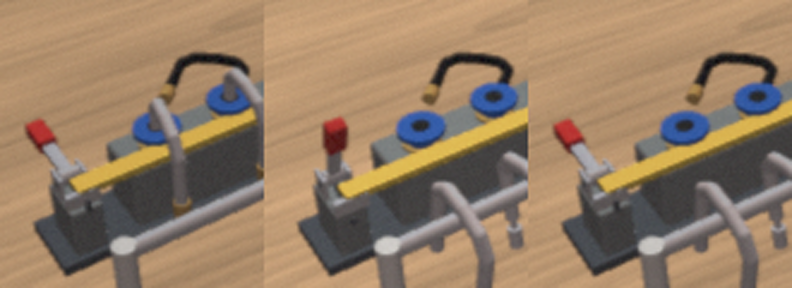

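The latch is shut as at the start: the grip position matches within 1 mm and the bar is back under the collars. Now the ear defenders, looking again as they may have been moved.

```bash
python3 -m crank '[[[0.005,0.04,0,2],[0.01,0.08,0,4],[0.015,0.12,0,7],[0.02,0.16,0,7],[0.025,0.2,0,7]]]' 0.6| tail -1
python3 -m crank '[[[0.005,0.04,0,0],[0.01,0.08,0,0],[0.02,0.11,0,0],[0.02,0.12,0,0],[0.02,0.12,0,0]]]'| grep -E "^t|pos|force"
cat >> meas.py <<'E'
def ears(tag,n):
    im,d,cm=snap(n,tag); P=pts(d,cm); H=hsv(im)
    m=(H[...,2]<75)&(H[...,1]<120)&(d>0)&(P[...,2]>.104)&(P[...,2]<.125)&(P[...,1]>.15)&(P[...,1]<.5)&(P[...,0]>.3)
    for b in blobs(m,40):
        q=P[b]; k=q[:,2]>.114; r=cv2.minAreaRect(q[k][:,:2].astype(np.float32)); print(n,"crown",b.sum(),q[k].mean(0).round(4),"rect",np.round(r[0],4),np.round(r[1],4),round(r[2],1))
    m=(H[...,0]>=4)&(H[...,0]<16)&(H[...,1]>190)&(H[...,2]>110)&(d>0)&(P[...,2]>.02)&(P[...,1]>.15)
    for b in blobs(m,25):
        q=P[b]; k=q[:,2]>.055; 
        if k.sum()>5:
            r=cv2.minAreaRect(q[k][:,:2].astype(np.float32)); print(n,"cup",b.sum(),np.median(q[k],0).round(4),"rect",np.round(r[0],4),np.round(r[1],4),round(r[2],1))
    return im
E
python3 -c "
from meas import *
print(get_obs()['tool_pos'])
ears('w33','wrist'); ears('s33','scene'); ears('t33','top')"
```

```text
opening: 0.051
t: 37.15
tool_pos: [0.465, 0.2264, 0.2609]
tool_rot: [-0.238, 1.56, 0.237]
contact_force: [0.3, -0.1, -0.3]
[0.46503249 0.22644915 0.26088401]
wrist crown 1661 [0.4711 0.3054 0.1189] rect [0.4735 0.3063] [0.0596 0.0204] 16.3
scene crown 237 [0.4811 0.3031 0.1189] rect [0.4785 0.3038] [0.0599 0.0246] 15.5
```

View pics/w33.png

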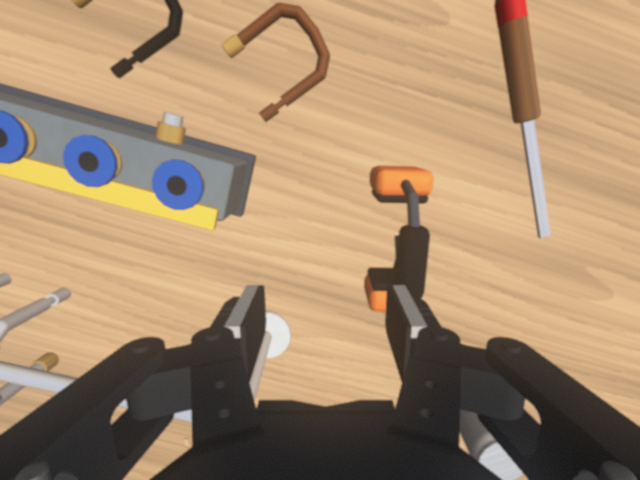

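The ears stand unmoved: crown at (413,262), about (0.475, 0.306), 16.5°. I move in line for a better look.

```bash
python3 -m crank '[[[-0.002,0.03,0,0],[-0.004,0.06,0,0],[-0.005,0.081,0,0],[-0.005,0.081,0,0],[-0.005,0.081,0,0]]]' 0.6| tail -1
python3 -m crank '[[[0,0,0,0],[0,0,0,0],[0,0,0,0]]]'| grep -E "^t|pos|force"
python3 -c "
from meas import *
o=get_obs();print(o['tool_pos']);
ears('w34','wrist')"
```

```text
opening: 0.0508
t: 37.97
tool_pos: [0.4604, 0.305, 0.2624]
tool_rot: [-0.234, 1.558, 0.234]
contact_force: [-0.9, 0.2, 0.3]
[0.46044467 0.30500929 0.26243607]
wrist crown 1721 [0.4737 0.3081 0.119 ] rect [0.4742 0.3078] [0.0621 0.0232] 17.4
```

View pics/w34.png

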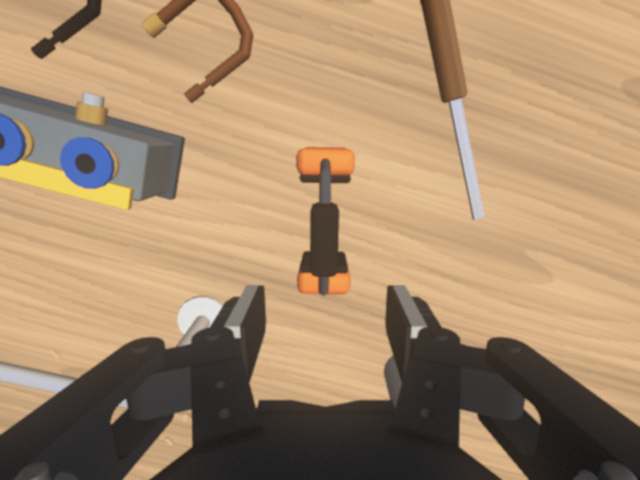

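Aligned: crown rectangle 62×23 mm at (0.4742, 0.3078), 17.4°. I grip it shallowly, with the tips 8 mm below the crown centre.

```bash
python3 -m crank '[[[0.007,0.001,-0.03,0],[0.014,0.0025,-0.06,0],[0.014,0.0025,-0.09,0],[0.014,0.0025,-0.115,0],[0.014,0.0025,-0.135,0]]]' 0.6 60| grep -E "pos|force"
python3 -m crank '[[[0,0,0,0],[0,0,-0.01,0],[0,0,-0.02,0],[0,0,-0.028,0],[0,0,-0.028,0]]]'| grep -E "^t|pos|force"
python3 -m crank '[[[0,0,0,0],[0,0,0,0],[0,0,0,0],[0,0,0,0],[0,0,0,0]]]'| grep -E "^t|pos|force"
python3 -c "
from meas import *
o=get_obs();print(o['tool_pos']);
ears('w35','wrist')"
```

```text
tool_pos: [0.4733, 0.3077, 0.1247]
contact_force: [-0.8, -0.4, -0.1]
t: 38.85
tool_pos: [0.4736, 0.3084, 0.0982]
tool_rot: [-0.236, 1.56, 0.235]
contact_force: [-1.0, 0.3, -0.6]
t: 39.27
tool_pos: [0.4745, 0.309, 0.0999]
tool_rot: [-0.235, 1.557, 0.236]
contact_force: [-0.2, -0.5, -0.8]
[0.47445235 0.3089528  0.09992571]
wrist crown 8547 [0.4711 0.3075 0.1189] rect [0.474  0.3084] [0.0624 0.0239] 16.1
wrist crown 452 [0.4792 0.284  0.1197] rect [0.4804 0.2839] [0.0206 0.0015] 17.5
wrist crown 481 [0.4646 0.3332 0.1196] rect [0.4652 0.3336] [0.0211 0.0011] 16.8
```

View pics/w35.png

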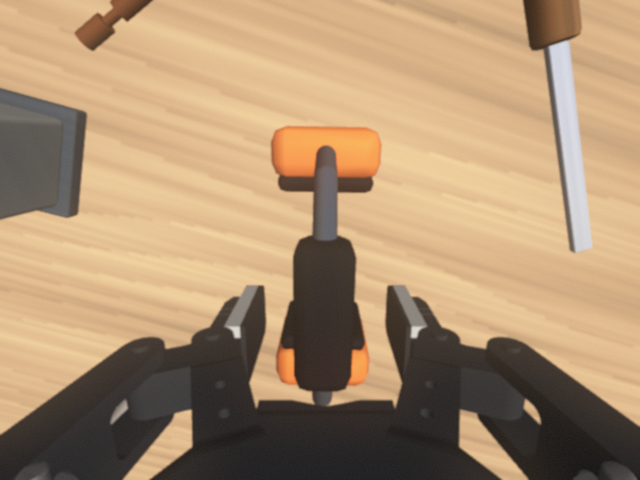

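```bash
python3 -m crank '[[[0,0,0,0],[0,0,0,0],[0,0,0,0],[0,0,0,0],[0,0,0,0]]]' 0 60| grep -E "^t|pos|force|open"
python3 -m crank '[[[0,0,0.01,0],[0,0,0.03,0],[0,0,0.06,0],[0,0,0.1,0],[0,0,0.14,0]]]'| grep -E "^t|pos|force|open"
python3 -m crank '[[[0,0,0.03,0],[0,0,0.05,0],[0,0,0.065,0],[0,0,0.075,0],[0,0,0.075,0]]]'| grep -E "^t|pos|force|open"
python3 -c "
from meas import *
o=get_obs();print(o['tool_pos']);
snap('wrist','w36');snap('scene','s36')
im=load('s36')[0]; im2=load('w36')[0]
cv2.imwrite('pics/s36c.png',np.hstack([cv2.resize(im[100:400,160:560],(400,300)),cv2.resize(im2,(400,300))])[:,:,::-1])"
```

```text
t: 39.73
tool_pos: [0.4744, 0.3088, 0.0996]
tool_rot: [-0.236, 1.557, 0.235]
contact_force: [0.2, -0.9, 1.8]
opening: 0.0225
t: 40.15
tool_pos: [0.4727, 0.3083, 0.2392]
tool_rot: [-0.236, 1.562, 0.235]
contact_force: [0.4, 0.1, -2.1]
opening: 0.0226
t: 40.57
tool_pos: [0.4746, 0.3091, 0.3163]
tool_rot: [-0.235, 1.555, 0.236]
contact_force: [-0.1, -0.0, -1.9]
opening: 0.0228
[0.47458081 0.3090965  0.31629456]
```

View pics/s36c.png

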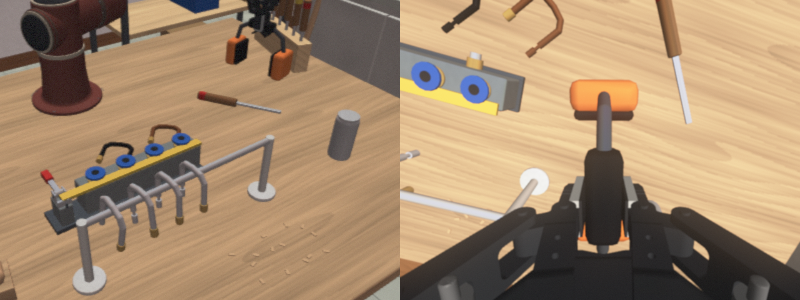

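The ears are held level and lifted (weight about 2 N). I carry them to the free end of the rail, slowly.

```bash
python3 -m crank '[[[0.02,-0.022,0,-2.5],[0.042,-0.047,0,-5],[0.064,-0.072,0,-7.5],[0.086,-0.098,0,-10],[0.108,-0.123,0,-12.5]]]'| grep -E "^t|pos|force|open"
python3 -m crank '[[[0.022,-0.025,0,-2.5],[0.042,-0.048,0,-2.5],[0.056,-0.064,0,-2.5],[0.0645,-0.073,0,-2.5],[0.0645,-0.073,0,-2.5]]]'| grep -E "^t|pos|force|open"
python3 -m crank '[[[0,0,0,0],[0,0,0,0],[0,0,0,0],[0,0,0,0],[0,0,0,0]]]'| grep -E "^t|pos|rot|force|open"
python3 -c "
from meas import *
snap('wrist','w37');snap('scene','s37');snap('top','t37')
im=load('s37')[0]; im2=load('w37')[0]
cv2.imwrite('pics/s37c.png',np.hstack([cv2.resize(im[100:400,160:560],(400,300)),cv2.resize(im2,(400,300))])[:,:,::-1])"
```

```text
t: 41.08
tool_pos: [0.582, 0.1843, 0.3111]
tool_rot: [-0.063, 1.575, 0.062]
contact_force: [0.9, -0.1, -2.8]
opening: 0.0226
t: 41.5
tool_pos: [0.6471, 0.1108, 0.3111]
tool_rot: [-0.028, 1.575, 0.027]
contact_force: [-0.7, -0.2, -2.9]
opening: 0.0229
t: 41.92
tool_pos: [0.6462, 0.1137, 0.3146]
tool_rot: [-0.031, 1.57, 0.031]
contact_force: [0.2, -1.0, -2.2]
opening: 0.0225
```

View pics/s37c.png

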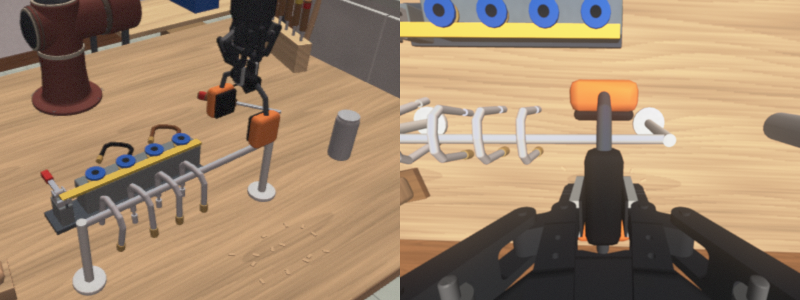

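```bash
python3 -c "
from meas import *
for t in('w37','w27'):
  im,d,cm=load(t); P=pts(d,cm)
  m=(P[...,2]>.14)&(P[...,2]<.165)&(P[...,0]>.6)&(P[...,0]<.7)&(d>0); q=P[m]
  for a in (.05,.08,.1,.12,.15,.17):
    k=abs(q[:,1]-a)<.01
    if k.sum()>20: print(t,a,k.sum(),np.percentile(q[k,0],[2,98]).round(4),q[k,2].max().round(4))
"
python3 -m crank '[[[0,0,-0.03,0],[0,0,-0.06,0],[0,0,-0.09,0],[0,0,-0.11,0],[0,0,-0.125,0]]]'| grep -E "^t|pos|force|open"
python3 -m crank '[[[0,0,0,0],[0,0,0,0],[0,0,0,0],[0,0,-0.008,0],[0,0,-0.016,0]]]'| grep -E "^t|pos|force|open"
python3 -m crank '[[[0,0,0,0],[0,0,0,0],[0,0,0,0],[0,0,0,0],[0,0,0,0]]]'| grep -E "^t|pos|force|open"
python3 -c "
from meas import *
snap('wrist','w38');snap('scene','s38')
im=load('s38')[0]; im2=load('w38')[0]
cv2.imwrite('pics/s38c.png',np.hstack([cv2.resize(im[150:350,240:507],(400,300),interpolation=cv2.INTER_CUBIC),cv2.resize(im2,(400,300))])[:,:,::-1])"
```

```text
w37 0.05 366 [0.6436 0.6558] 0.1582
w37 0.08 351 [0.6428 0.6552] 0.1582
w37 0.1 256 [0.642  0.6555] 0.1582
w37 0.12 89 [0.641 0.654] 0.1584
w37 0.15 372 [0.64   0.6533] 0.1583
w37 0.17 369 [0.6393 0.6525] 0.158
w27 0.05 329 [0.6433 0.6551] 0.1581
w27 0.08 545 [0.6424 0.6543] 0.1583
w27 0.1 535 [0.6416 0.6534] 0.158
w27 0.12 537 [0.6409 0.6525] 0.158
w27 0.15 547 [0.6398 0.6531] 0.1582
w27 0.17 567 [0.6391 0.6526] 0.158
t: 42.48
tool_pos: [0.6452, 0.1128, 0.1861]
tool_rot: [-0.03, 1.574, 0.03]
contact_force: [0.2, -0.7, -2.4]
opening: 0.0227
t: 42.9
tool_pos: [0.6483, 0.1129, 0.176]
tool_rot: [-0.03, 1.565, 0.03]
contact_force: [0.1, 0.4, -2.1]
opening: 0.0228
t: 43.32
tool_pos: [0.6469, 0.1128, 0.1738]
tool_rot: [-0.03, 1.57, 0.03]
contact_force: [0.5, -0.6, -2.2]
opening: 0.0227
```

View pics/s38c.png

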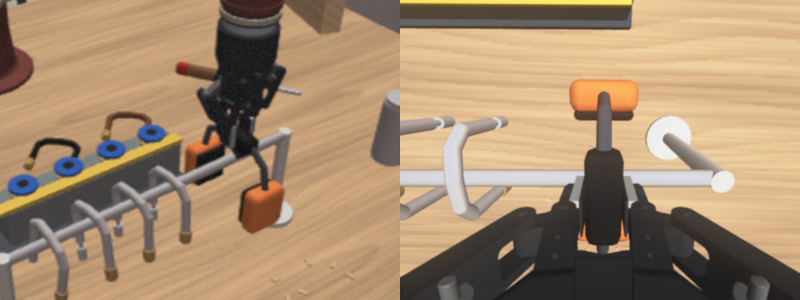

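Cups are on each side of the bar, the crown above it. I lower the rest.

```bash
python3 -m crank '[[[0,0,-0.003,0],[0,0,-0.006,0],[0,0,-0.009,0],[0,0,-0.011,0],[0,0,-0.011,0]]]'| grep -E "^t|pos|force|open"
python3 -m crank '[[[0,0,-0.001,0],[0,0,-0.002,0],[0,0,-0.003,0],[0,0,-0.003,0],[0,0,-0.003,0]]]'| grep -E "^t|pos|force|open"
```

```text
t: 43.83
tool_pos: [0.6463, 0.1128, 0.1615]
tool_rot: [-0.03, 1.572, 0.03]
contact_force: [0.1, -0.3, -2.7]
opening: 0.023
t: 44.25
tool_pos: [0.6474, 0.1128, 0.1603]
tool_rot: [-0.03, 1.568, 0.03]
contact_force: [0.3, -0.7, 1.6]
opening: 0.0225
```

```bash
python3 -m crank '[[[0,0,-0.001,0],[0,0,-0.001,0],[0,0,-0.001,0]]]'| grep -E "^t|pos|force|open"
python3 -m crank '[[[0,0,0,0],[0,0,0,0],[0,0,0,0],[0,0,0,0],[0,0,0,0]]]' 0.5| grep -E "^t|pos|force|open"
python3 -m crank '[[[0,0,0.005,0],[0,0,0.015,0],[0,0,0.035,0],[0,0,0.065,0],[0,0,0.1,0]]]'| grep -E "^t|pos|force|open"
python3 -m crank '[[[-0.02,0,0.02,0],[-0.05,0,0.02,0],[-0.08,0,0.02,0],[-0.11,0,0.02,0],[-0.14,0,0.02,0]]]'| grep -E "^t|pos|force|open"
python3 -m crank '[[[-0.02,0,0,0],[-0.04,0,0,0],[-0.04,0,0,0],[-0.04,0,0,0],[-0.04,0,0,0]]]'| grep -E "^t|pos|force|open"
python3 -c "
from meas import *
snap('wrist','w39');snap('scene','s39');snap('top','t39')
im=load('s39')[0]; im2=load('t39')[0]
cv2.imwrite('pics/s39c.png',np.hstack([cv2.resize(im[180:400,200:493],(400,300),interpolation=cv2.INTER_CUBIC),cv2.resize(im2[120:300,220:460],(400,300),interpolation=cv2.INTER_CUBIC)])[:,:,::-1])"
```

```text
t: 44.5
tool_pos: [0.6477, 0.1128, 0.16]
tool_rot: [-0.03, 1.568, 0.03]
contact_force: [0.6, -0.5, 6.3]
opening: 0.0229
t: 44.92
tool_pos: [0.6462, 0.1128, 0.1576]
tool_rot: [-0.03, 1.572, 0.03]
contact_force: [-0.2, 0.5, 0.0]
opening: 0.0429
t: 45.33
tool_pos: [0.6455, 0.1127, 0.258]
tool_rot: [-0.03, 1.574, 0.03]
contact_force: [1.1, 0.4, 0.2]
opening: 0.0426
t: 45.75
tool_pos: [0.5055, 0.1127, 0.2797]
tool_rot: [-0.03, 1.569, 0.03]
contact_force: [-0.3, -0.4, 0.6]
opening: 0.0427
t: 46.17
tool_pos: [0.4672, 0.1128, 0.2794]
tool_rot: [-0.03, 1.569, 0.03]
contact_force: [-0.3, 0.5, -0.1]
opening: 0.0429
```

View pics/s39c.png

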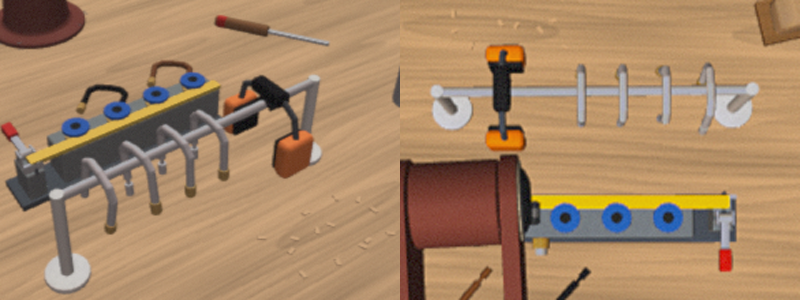

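Everything hangs: four tubes and the ears on the bar, lever flat. I let it settle and verify numerically, comparing two frames.

```bash
for i in 1 2 3 4; do python3 -m crank '[[[0,0,0,0],[0,0,0,0],[0,0,0,0],[0,0,0,0],[0,0,0,0]]]' >/dev/null; done
python3 -c "
from meas import *
im,d,cm=snap('top','t40'); im1=load('t39')[0]
df=np.abs(im.astype(int)-im1).max(-1)[130:215,230:445]; print('diff t39/t40 rail region: px>40:',(df>40).sum(),'max',df.max())
s,ds,cs=snap('scene','s40'); 
df=np.abs(s.astype(int)-load('s39')[0]).max(-1)[200:400,200:460]; print('scene diff px>40',(df>40).sum())
Rm=np.array([.6518,-.017]); a=.039; ex=np.array([np.cos(a),np.sin(a)]); ey=np.array([-np.sin(a),np.cos(a)])
for tag in('t40','s40'):
  I,D,C=load(tag); P=pts(D,C); H=hsv(I)
  for n,y in (('tube0',-.176),('tube1',-.115),('tube2',-.056),('tube3',.004)):
    if tag=='s40': y-=.004
    L=(P[...,:2]-Rm)@ex; Y=P[...,1]
    m=(D>0)&(abs(Y-y)<.014)&(abs(L)<.06)&(P[...,2]>.158)&(P[...,2]<.185)&(H[...,1]<70)
    q=P[m]; l=L[m]; k=abs(l)<.03
    # upper envelope of bridge: bin max
    b=[(c,np.percentile(q[abs(l-c)<.004][:,2],95)) for c in np.arange(-.022,.023,.008) if (abs(l-c)<.004).sum()>=3]
    p=np.polyfit(*np.array(b).T,1); print(tag,n,'y',np.median(((q[:,:2]-Rm)@ey)).round(3),'x range',np.percentile(l,[1,99]).round(3),'bridge slope rad',np.arctan(p[0]).round(3),'top z at bar',p[1].round(4))
  m=(D>0)&(H[...,2]<75)&(H[...,1]<120)&(P[...,2]>.155)&(P[...,2]<.2)&(abs(P[...,1]-.113)<.04)&(abs(P[...,0]-.648)<.06)
  q=P[m]; k=q[:,2]>np.percentile(q[:,2],98)-.006; r=cv2.minAreaRect(q[k][:,:2].astype(np.float32)); print(tag,'crown rect',np.round(r[0],4),np.round(r[1],4),round(r[2],1),'top z',np.percentile(q[:,2],98).round(4),'rail x',((np.array(r[0])-Rm)@ex).round(4),'slope',np.polyfit((q[k][:,:2]-Rm)@ex,q[k][:,2],1)[0].round(3))
# bystanders
a0=load('top0')[0].astype(int)
for n,(u0,u1,v0,v1) in dict(blank=(460,520,190,240),mallet=(470,520,280,320),oil=(115,170,155,205)).items():
  print(n,'px changed',(np.abs(im.astype(int)-a0).max(-1)[v0:v1,u0:u1]>40).sum())
I,D,C=load('s40'); P=pts(D,C);H=hsv(I); m=((H[...,0]<6)|(H[...,0]>174))&(H[...,1]>180)&(H[...,2]>90)&(D>0)&(P[...,1]<0)
for b in blobs(m,15): print('red',np.median(P[b],0).round(4))
"
```

```text
diff t39/t40 rail region: px>40: 0 max 28
scene diff px>40 0
t40 tube0 y -0.158 x range [-0.033  0.029] bridge slope rad -0.139 top z at bar 0.1699
t40 tube1 y -0.099 x range [-0.032  0.03 ] bridge slope rad 0.146 top z at bar 0.1709
t40 tube2 y -0.039 x range [-0.031  0.031] bridge slope rad 0.061 top z at bar 0.1704
t40 tube3 y 0.02 x range [-0.031  0.032] bridge slope rad 0.077 top z at bar 0.169
t40 crown rect [0.6479 0.1121] [0.0609 0.0207] 1.9 top z 0.184 rail x 0.0011 slope 0.009
s40 tube0 y -0.162 x range [-0.03   0.034] bridge slope rad -0.065 top z at bar 0.1703
s40 tube1 y -0.102 x range [-0.033  0.033] bridge slope rad 0.124 top z at bar 0.1698
s40 tube2 y -0.043 x range [-0.029  0.034] bridge slope rad 0.045 top z at bar 0.1697
s40 tube3 y 0.016 x range [-0.029  0.035] bridge slope rad 0.071 top z at bar 0.1693
s40 crown rect [0.6512 0.1094] [0.0605 0.0218] 2.8 top z 0.1828 rail x 0.0043 slope -0.0
blank px changed 0
mallet px changed 0
oil px changed 0
red [ 0.4274 -0.218   0.0871]
```

View pics/s40.png

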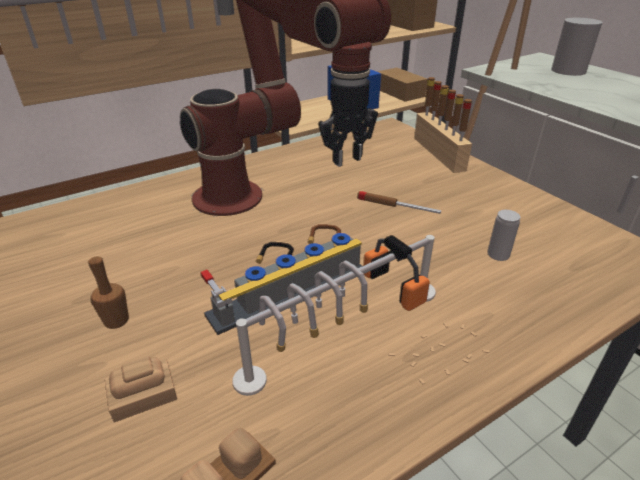

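All checks pass: tilts are at most 0.15 rad, crown centre about 22 mm above the bar centre and 1–4 mm across, nothing moving, bystanders unchanged, lever shut. I hand in.

```bash
python3 -c "
from station import *
print(finish_job()); o=get_obs(); print(o['t'],o['contact_force'])"
```

```text
the job is handed in; nothing more can be done
None
the job is handed in; nothing more can be done
```

The station is stripped and the job is handed in, at about 48 s of the 200 s; the system gave no verdict.

I lifted the latch lever past centre and the lock bar sprang back. I then released all four tubes by holding each collar down while pulling, and hung them over the rail. The lever is shut again, and the ear defenders hang beside the tubes.

My last checks, just before handing in:
- **Tubes:** all four bridges rest on the bar, tilted at most 0.15 rad, at about -160, -100, -40 and +20 mm along the bar. Two frames 1.7 s apart showed no movement.
- **Ear defenders:** the crown is level, 1–4 mm off the bar's centre line and about 22 mm above it. I expected 19 mm, but this is well inside the 8–32 mm allowed. They had not been knocked aside when I picked them up.
- **Latch:** the lever grip is back within about 1 mm of its starting position.
- **Bystanders:** the blank, the mallet and the oil can show no change in the top view. The gripper was clear of everything.

- **First two tubes:** tubes 0 and 1 swung to about 0.25–0.3 rad when let go, because I set them a few millimetres off their balance point. They settled on their own.
- **Latch closing:** the lever slipped in the fingers on the way down, and only snapped fully shut when I opened them.

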